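# Pack the check-in desk's charging case

## Robot

A 7-joint arm with a two-finger parallel gripper is mounted at the origin on the work surface. World frame = base frame: x ahead of the robot, y to its left, z up, the work surface at z = 0. Lengths are in m, angles in rad, forces in N, time in s.
With the tool pointing down it reaches from about 0.35 to 0.9 m from the base axis. Payload 8.1 kg.
Tool frame: the origin (TCP) lies between the finger pads; the fingertips stand ahead of it and the grasp point (between the pads) is the TCP (arm.nose_length is the z of the fingertips in the tool frame, in m); z points along the fingers, y is the line along which they close (so a half turn about z gives the same grasp; the last joint's range is limited). The gripper opens to 92 mm and grips with 3 to 60 N. Pads are 19 mm wide; open, the fingers measure 130 mm over their backs; the gripper's body (75 mm by 190 mm) begins 47 mm behind the grasp point.
Start: joints at [-1.339, 0.434, 0.025, 1.573, -0.012, 1.134, -0.075], TCP at [0.205, 0.59, 0.246] pointing down, gripper open.
Joint ranges: [-2.62, 2.62], [-0.44, 2.09], [-1.27, 1.32], [0.08, 2.57], [-1.32, 4.46], [0.12, 2], [-2.74, 2.74]. Speed limits (rad/s): [2.22, 2.22, 3.01, 3.01, 3.14, 3.14, 3.14].

## Interface

Orientations are given as a rotation vector (axis times angle).
In Python, from cell import sensors, optics, arm gives the robot as it stands.
- The arm moves only by the tool arm_command, never from a script. Its argument "deltas" is one flat list of numbers, 7 for each row, row after row: the turn, a rotation vector about the world's x, y, z as a fraction of full scale, then the shift along the world's x, y, z as a fraction of full scale, then the finger opening in mm, from 0 to 91.8. In form: [wx, wy, wz, dx, dy, dz, fingers, wx, wy, wz, dx, dy, dz, fingers, ...]. A call has 1 to 20 rows; each row is the pose to reach, as a shift and turn from the pose commanded when the call began; what a row does not reach only later rows make up. Full scale, the value 1, is 1 m for a shift and 90 degrees for a turn. A row lasts 1/10 s, in which the tool goes at most 50 mm and 8.59 degrees, less where a joint would pass 70% of its speed; a pose out of reach is approached as far as the arm can. A call with a number of a shift or a turn outside -1 to 1 is refused whole. A call with a gripper value outside its range is refused whole. The fingers move at their own pace and stop on an object; "force" is the grip in N (left out, the last holds). Time passes only in rows, so rows that repeat a pose let the fingers close. It gives the time, the measured TCP pose, the force, the opening and the grip force at its end, in the units of the state.
- sensors.observe(): the state, without advancing time (a new reading comes with each control period).
- optics.get_image(name): name is "scene" or "side" or "wrist"; returns the picture (480x640x3 uint8, blue, green, red); there is no depth.
- optics.calibration(name): a dict with "camera_matrix" (3x3 intrinsics, pixels), "rvec" (rotation vector, rad) and "tvec" (3), from world to camera coordinates, as OpenCV has them. Camera axes: x right, y down, z forward; pixel columns grow to the right and rows downward; lengths in m; the calibration is good to about 2 mm. A picture is of the moment at which its call begins: read the wrist's pose just before it. calibration takes no time and is no camera call; for the wrist camera it gives the pose at the moment of the call.
- arm.sign_off(): hands the job in; it is judged then, once.
The state is a dict: "clock": time; "joints": joint angles; "dq": joint speeds; "joint_efforts": joint torques, N m; "position": TCP position; "ee_rot": TCP orientation; "force": force on the tool from outside, world axes, zero at the start; "ft_torque": the same for the moment, N m; "width": opening from 0.0 (shut) to 1.0 (fully open); "gripper_force": force on a finger pad.
Only numpy, scipy, OpenCV 4.12 (cv2) and the standard library are available. Lean on these libraries where they do the work, as an engineer would, in place of code of your own. Each camera call takes 0.05 s, during which the arm holds its last target. There are 200 camera calls.

## Task

Plug every battery pack lying about on the desk into a charging well of the case, each one upright and fully home; then lay the cover on the case so that it drops inside the lip and lies flat, and turn both turnbuttons right across the cover's edge to secure it. Leave the cup, the hand stamp and the stapler alone.

Things in the scene. Friction and masses are not known exactly. Their poses are not given: they have to be found in the camera images.
- case: Grey plastic charging case fixed to the table, 184 mm long (its x) by 124 mm wide (its y), plus a 36 mm wide lug at each x end, 77 mm tall, out to 124 mm from the centre. Origin under its centre at table height. The cover rests on a ledge 70 mm up, 6 mm wide, inside a lip 6 mm thick and 74 mm up; the space inside the lip is 172 x 112 mm. Its yaw is within 0.3 rad of the world's.
- deck (a point): Centre of the top of the white deck inside the case, 160 x 100 mm, 30 mm above the case's origin, axes as the case. It holds four wells in a row along the case's x, 38 mm apart; the case's walls stand round it up to the ledge.
- well0 (a point): Centre of the mouth of well 0, at the deck's top, -57 mm from the case's centre along its x. Rectangular hole 28 mm (case x) by 42 mm (case y), 18 mm deep, chamfered mouth. Axes as the case. Any pack fits any well, either way round.
- well1 (a point): Centre of the mouth of well 1, at the deck's top, -19 mm from the case's centre along its x. Rectangular hole 28 mm (case x) by 42 mm (case y), 18 mm deep, chamfered mouth. Axes as the case. Any pack fits any well, either way round.
- well2 (a point): Centre of the mouth of well 2, at the deck's top, 19 mm from the case's centre along its x. Rectangular hole 28 mm (case x) by 42 mm (case y), 18 mm deep, chamfered mouth. Axes as the case. Any pack fits any well, either way round.
- well3 (a point): Centre of the mouth of well 3, at the deck's top, 57 mm from the case's centre along its x. Rectangular hole 28 mm (case x) by 42 mm (case y), 18 mm deep, chamfered mouth. Axes as the case. Any pack fits any well, either way round.
- pack0_mid (a point): Centre (half-way up) of battery pack 0: a black block with a grey band, 26 mm (its x) by 40 mm (its y) by 54 mm tall (z), 80 to 170 g, upright on the table at first; its lower end is the plug. Three or four packs are there, else it is absent. Home, it stands 36 mm above the deck, its centre 39 mm above the case's origin.
- pack0: The same pack 0, origin at the centre of its underside. Hold it by its upper part, across the 40 mm way: in the case its neighbours stand 12 mm off the other way, but the walls 30 mm off this way, and only its upper 36 mm stays clear of the well.
- pack1_mid (a point): Centre (half-way up) of battery pack 1: a black block with a grey band, 26 mm (its x) by 40 mm (its y) by 54 mm tall (z), 80 to 170 g, upright on the table at first; its lower end is the plug. Three or four packs are there, else it is absent. Home, it stands 36 mm above the deck, its centre 39 mm above the case's origin.
- pack1: The same pack 1, origin at the centre of its underside. Hold it by its upper part, across the 40 mm way: in the case its neighbours stand 12 mm off the other way, but the walls 30 mm off this way, and only its upper 36 mm stays clear of the well.
- pack2_mid (a point): Centre (half-way up) of battery pack 2: a black block with a grey band, 26 mm (its x) by 40 mm (its y) by 54 mm tall (z), 80 to 170 g, upright on the table at first; its lower end is the plug. Three or four packs are there, else it is absent. Home, it stands 36 mm above the deck, its centre 39 mm above the case's origin.
- pack2: The same pack 2, origin at the centre of its underside. Hold it by its upper part, across the 40 mm way: in the case its neighbours stand 12 mm off the other way, but the walls 30 mm off this way, and only its upper 36 mm stays clear of the well.
- pack3_mid (a point): Centre (half-way up) of battery pack 3: a black block with a grey band, 26 mm (its x) by 40 mm (its y) by 54 mm tall (z), 80 to 170 g, upright on the table at first; its lower end is the plug. Three or four packs are there, else it is absent. Home, it stands 36 mm above the deck, its centre 39 mm above the case's origin.
- pack3: The same pack 3, origin at the centre of its underside. Hold it by its upper part, across the 40 mm way: in the case its neighbours stand 12 mm off the other way, but the walls 30 mm off this way, and only its upper 36 mm stays clear of the well.
- cover_handle (a point): Centre of the bar of the handle on the lift-off cover; axes as the cover. The bar runs along the cover's x over its middle: 80 mm long, 14 mm wide (y), 16 mm tall, its centre 30 mm above the plate's underside, a 16 mm gap under it, on two posts 34 mm either side of the centre. With the cover on the case this point is 100 mm above the case's origin.
- cover: The cover: a grey plate 167 mm (its x) by 107 mm (its y) by 6 mm, 140 to 280 g, flat on the table at first; origin at the centre of its underside. It goes on the case's ledge, long way along the case's x, either way round, with 2.5 mm play each side inside the lip.
- button_near (a joint): Angle of the aluminium turnbutton at the case's -x end, towards the robot. At 0 it is open, its long arm pointing to the case's -y, clear of the cover; it grows counter-clockwise seen from above and at 1.57 the arm points inwards across the cover's edge (stop at 1.65). Starts between 0 and 0.35. It stays where it is left (friction 0.06 N m).
- button_near_grip (a point): Middle of that turnbutton's upright grip, on its axis, 93 mm above the table, -110 mm along the case's x: a bar 36 mm long (this point's x, along the arm), 12 mm thick (y), its top 101.5 mm above the table; below it the arm, also 12 mm thick, reaches 40 mm to its +x and 18 mm to -x, 77.5 to 84.5 mm up, 1.5 mm over the seated cover. The lug's top is 77 mm up.
- button_far (a joint): Angle of the aluminium turnbutton at the case's +x end, away from the robot. At 0 it is open, its long arm pointing to the case's +y, clear of the cover; it grows counter-clockwise seen from above and at 1.57 the arm points inwards across the cover's edge (stop at 1.65). Starts between 0 and 0.35. It stays where it is left (friction 0.06 N m).
- button_far_grip (a point): Middle of that turnbutton's upright grip, on its axis, 93 mm above the table, +110 mm along the case's x: a bar 36 mm long (this point's x, along the arm), 12 mm thick (y), its top 101.5 mm above the table; below it the arm, also 12 mm thick, reaches 40 mm to its +x and 18 mm to -x, 77.5 to 84.5 mm up, 1.5 mm over the seated cover. The lug's top is 77 mm up.
- cup: Bystander: paper cup, 76 mm across and 100 mm tall; origin under its centre.
- stamp: Bystander: wooden hand stamp, 36 mm across and 66 mm tall; origin under its centre.
- stapler: Bystander: black stapler, 30 x 130 x 43 mm, long along its y; origin under its centre.

How it is judged:
By the outcome, as a careful person would: the job done as asked, in the order asked, and still so for the second after the job is handed in, with the robot touching nothing.
Of pack0, pack1, pack2, pack3 only 3 to 4 are there at a start; the rules pass over those that are not, and their reading is None.
At some moment in a run one of cover may be knocked a few centimetres aside while the robot is not near it.
It also fails if it takes over 210 s, if anything falls off the work surface, if the arm or the gripper's body presses on something with over 40 N, if the wrist force passes 120 N, or if a joint passes its speed limit or range.

## Working session

There is one attempt and no reset: what is moved stays moved. The work goes in short steps, Python scripts to look and compute and a tool call to move; the robot and the scene stay as the last step left them, time stands still between calls to the robot, and variables do not carry over. Pictures are saved under pics/ and viewed, at most 14 in all, crops included, and the job is handed in when it is done.

Besides the shell and the picture viewer there is one more tool, called after "Call:" as a command line: name --argument value ..., lists and objects as JSON in quotes. arm_command: Moves the arm, as the interface text tells. Its arguments: {"type":"object","properties":{"deltas":{"type":"array","items":{"type":"number"}},"force":{"type":"number"}},"required":["deltas"]}

```bash
mkdir -p pics; ls; python3 - <<'E'
from cell import sensors, optics, arm
import cv2,numpy as np
print(sensors.observe(), arm.nose_length)
for n in ("scene","side","wrist"):
    c=optics.calibration(n); R=cv2.Rodrigues(np.array(c["rvec"]))[0]
    print(n,np.round(c["camera_matrix"],1).tolist(),"pos",np.round(-R.T@np.array(c["tvec"]).ravel(),3), "fwd",R[2].round(2))
    cv2.imwrite(f"pics/{n}0.png",optics.get_image(n))
E
```

```text
pics
{'clock': 0.0, 'joints': array([-1.33859699,  0.4352356 ,  0.02498118,  1.57409354, -0.01157039,
        1.13400707, -0.0751062 ]), 'dq': array([ 1.20507647e-03, -2.32999252e-05, -2.41936968e-04,  1.02440851e-04,
        1.98027487e-04, -2.70038118e-04, -5.47163741e-04]), 'joint_efforts': array([ 1.14288876e-03, -6.67848158e+01,  9.85860229e-01, -3.14448345e+01,
       -6.03726762e-02,  4.31689317e-02,  1.65378033e-04]), 'position': array([0.20526857, 0.58981825, 0.2449386 ]), 'ee_rot': array([-5.23543073e-01, -3.09756718e+00,  2.50781994e-03]), 'force': array([ 0.12166401, -0.38689846, -0.43596267]), 'ft_torque': array([ 0.04025444, -0.03687457, -0.00275578]), 'gripper_force': 0.0, 'width': 0.9969792983052307} 0.019
scene [[483.6, 0.0, 317.4], [0.0, 483.6, 238.2], [0.0, 0.0, 1.0]] pos [ 1.187 -0.227  0.782] fwd [-0.62  0.21 -0.75]
side [[446.9, 0.0, 315.3], [0.0, 446.9, 235.3], [0.0, 0.0, 1.0]] pos [ 0.393 -0.605  0.739] fwd [ 0.22  0.64 -0.73]
wrist [[347.6, 0.0, 318.3], [0.0, 347.6, 245.1], [0.0, 0.0, 1.0]] pos [0.135 0.614 0.384] fwd [ 0.26 -0.09 -0.96]
```

View pics/scene0.png

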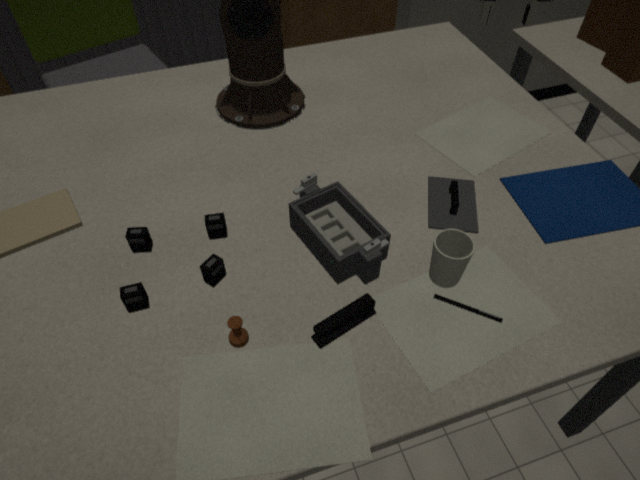

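View pics/side0.png

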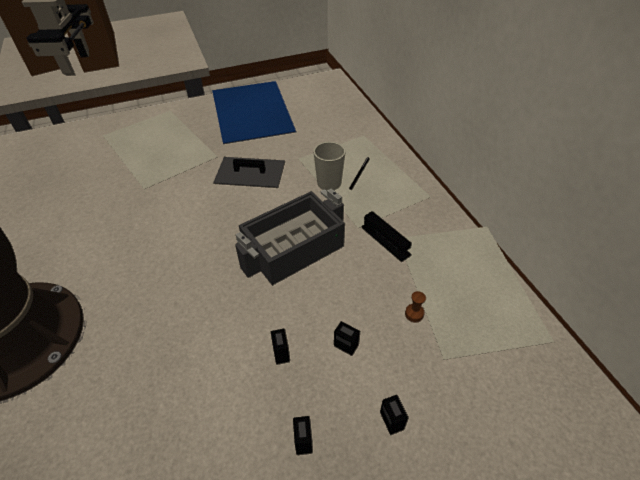

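The scene view shows four packs at (139,240), (134,297), (216,227) and (213,270), the case at about (340,230) and the cover at (452,203). The stapler, stamp and cup stand clear of these. I'll get rough positions next.

```bash
cat > h.py <<'E'
from cell import sensors, optics, arm
import cv2,numpy as np
def cal(n):
    c=optics.calibration(n); return np.array(c["camera_matrix"]),np.array(c["rvec"],float).ravel(),np.array(c["tvec"],float).ravel()
def ray(c,px,z):
    "pixels (N,2) onto plane height z"
    K,r,t=c; R=cv2.Rodrigues(r)[0]; o=-R.T@t
    p=np.atleast_2d(np.array(px,float)); d=np.c_[p,np.ones(len(p))]@np.linalg.inv(K).T@R
    return (o+d*((z-o[2])/d[:,2])[:,None])[:,:2]
def proj(c,P):
    K,r,t=c; return cv2.projectPoints(np.array(P,float).reshape(-1,1,3),r,t,K,None)[0].reshape(-1,2)
def snap(name,f):
    c=cal(name); im=optics.get_image(name); cv2.imwrite("pics/"+f,im); return c,im
def st():
    s=sensors.observe(); R=cv2.Rodrigues(s["ee_rot"])[0]
    y=R[:,1]; print("t",round(s["clock"],2),"pos",s["position"].round(4),"closing-axis yaw",round(float(np.degrees(np.arctan2(y[1],y[0]))),2),"zdir",R[:,2].round(3),"F",s["force"].round(1),"w",round(s["width"]*91.8,1),"gf",round(s["gripper_force"],1),"j7",s["joints"].round(2)); return s
E
python3 - <<'E'
from h import *
st()
c=cal("scene"); print("scene packs",ray(c,[(138,233),(133,289),(215,218),(212,264)],.054).round(3).tolist())
print("side packs", ray(cal("side"),[(279,339),(302,429),(347,331),(394,406)],.054).round(3).tolist())
print("case lip corners scene",ray(c,[(290,207),(338,182),(389,235),(342,263)],.074).round(3).tolist())
print("cover corners",ray(c,[(428,177),(475,179),(478,230),(429,228)],.006).round(3).tolist())
print("cup stapler stamp",ray(c,[(447,280),(345,335),(238,338)],0).round(3).tolist())
E
```

```text
t 0.15 pos [0.2053 0.59   0.2451] closing-axis yaw 70.81 zdir [-0.    -0.001 -1.   ] F [-0.1  0.4  0.3] w 92.1 gf 0.0 j7 [-1.34  0.44  0.02  1.57 -0.01  1.13 -0.08]
scene packs [[0.456, -0.364], [0.594, -0.384], [0.465, -0.209], [0.583, -0.237]]
side packs [[0.46, -0.212], [0.447, -0.369], [0.576, -0.24], [0.591, -0.386]]
case lip corners scene [[0.503, -0.057], [0.464, 0.063], [0.639, 0.104], [0.675, -0.007]]
cover corners [[0.447, 0.3], [0.489, 0.403], [0.635, 0.324], [0.596, 0.226]]
cup stapler stamp [[0.728, 0.199], [0.779, -0.037], [0.723, -0.224]]
```

Call:
arm_command --deltas '[0, 0, 0.376, 0.245, -0.69, 0.105, 91.8, 0, 0, 0.376, 0.245, -0.69, 0.105, 91.8, 0, 0, 0.376, 0.245, -0.69, 0.105, 91.8, 0, 0, 0.376, 0.245, -0.69, 0.105, 91.8, 0, 0, 0.376, 0.245, -0.69, 0.105, 91.8, 0, 0, 0.376, 0.245, -0.69, 0.105, 91.8, 0, 0, 0.376, 0.245, -0.69, 0.105, 91.8, 0, 0, 0.376, 0.245, -0.69, 0.105, 91.8, 0, 0, 0.376, 0.245, -0.69, 0.105, 91.8, 0, 0, 0.376, 0.245, -0.69, 0.105, 91.8, 0, 0, 0.376, 0.245, -0.69, 0.105, 91.8, 0, 0, 0.376, 0.245, -0.69, 0.105, 91.8, 0, 0, 0.376, 0.245, -0.69, 0.105, 91.8, 0, 0, 0.376, 0.245, -0.69, 0.105, 91.8, 0, 0, 0.376, 0.245, -0.69, 0.105, 91.8, 0, 0, 0.376, 0.245, -0.69, 0.105, 91.8, 0, 0, 0.376, 0.245, -0.69, 0.105, 91.8, 0, 0, 0.376, 0.245, -0.69, 0.105, 91.8, 0, 0, 0.376, 0.245, -0.69, 0.105, 91.8, 0, 0, 0.376, 0.245, -0.69, 0.105, 91.8]'

```text
clock: 2.15
position: [0.4502, -0.0987, 0.3506]
ee_rot: [0.404, -3.115, -0.001]
force: [-0.7, -0.4, 0.5]
width: 0.999
gripper_force: 0.0
```

```bash
python3 - <<'E'
from h import *
st(); c,im=snap("wrist","w1.png"); np.save("w1c.npy",np.array([*c[0].ravel(),*c[1],*c[2]]))
E
```

```text
t 2.15 pos [ 0.4502 -0.0987  0.3506] closing-axis yaw 104.76 zdir [-0.  0. -1.] F [-0.7 -0.4  0.5] w 91.7 gf 0.0 j7 [-0.39  0.07  0.53  1.81 -0.04  1.27  1.98]
```

View pics/w1.png

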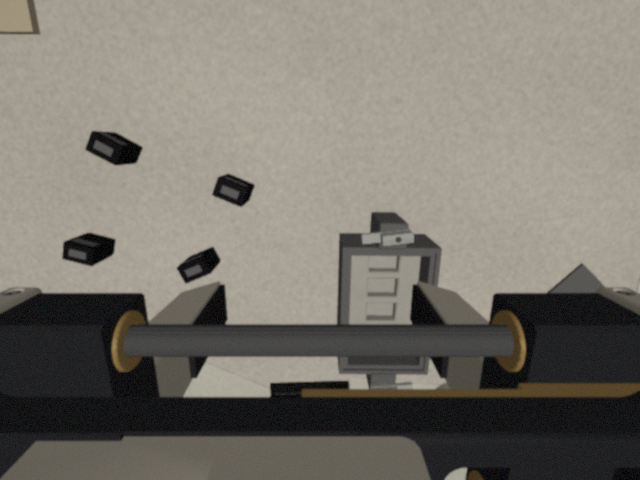

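The packs are at (114,148), (234,190), (90,248) and (199,264), each with a grey label on its top face. The case spans (340..440, 233..375), with the near button at (388,239).

```bash
python3 - <<'E'
from h import *
c=cal("wrist"); im=cv2.imread("pics/w1.png"); g=im.max(2)
k=(g<50).astype(np.uint8)
cs,h=cv2.findContours(k,cv2.RETR_CCOMP,cv2.CHAIN_APPROX_NONE)
for i,q in enumerate(cs):
    if h[0][i][3]>=0 and cv2.contourArea(q)>40:
        p=h[0][i][3]; (cx,cy),_,_=cv2.minAreaRect(q)
        if cx<300 and cy<290:
            w=ray(c,q.reshape(-1,2),.054); r=cv2.minAreaRect((w*1000).astype(np.float32)); print("label",(round(cx),round(cy)),r)
print("lip px->", ray(c,[(340,235),(437,236),(430,373),(338,370)],.074).round(4).tolist())
big=cv2.resize(im[120:300,50:270],None,fx=3.6,fy=3.3,interpolation=cv2.INTER_CUBIC)
cv2.imwrite("pics/w1p.png",cv2.convertScaleAbs(big,alpha=1.8))
cv2.imwrite("pics/w1c.png",cv2.convertScaleAbs(cv2.resize(im[200:390,310:480],None,fx=3.5,fy=3.1,interpolation=cv2.INTER_CUBIC),alpha=1.8))
E
```

```text
label (193, 270) ((575.2171020507812, -238.9110565185547), (13.79291820526123, 25.603513717651367), 36.93854522705078)
label (77, 254) ((591.0135498046875, -389.69879150390625), (25.678895950317383, 13.962926864624023), 89.162353515625)
label (229, 192) ((460.2586975097656, -211.142822265625), (25.448278427124023, 13.733022689819336), 82.2680892944336)
label (103, 148) ((446.9688720703125, -368.5585021972656), (25.180259704589844, 13.202259063720703), 74.03772735595703)
lip px-> [[0.4743, -0.0652], [0.4452, 0.0509], [0.6333, 0.1093], [0.6609, -0.0158]]
```

View pics/w1p.png

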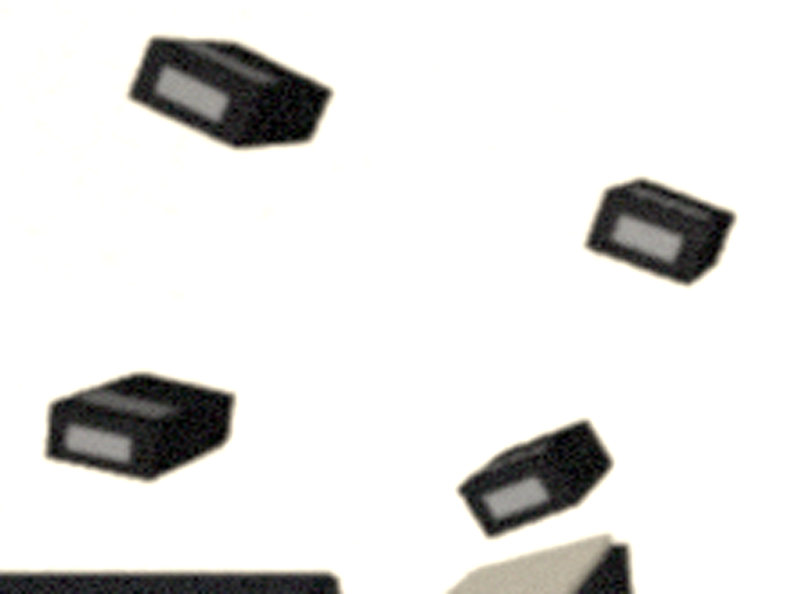

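View pics/w1c.png

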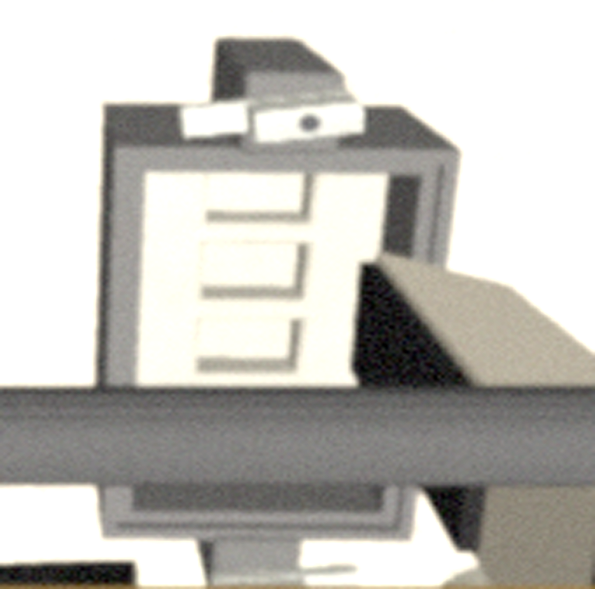

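Call:
arm_command --deltas '[0, 0, -1, 0.01, -0.112, -0.1, 91.8, 0, 0, -1, 0.01, -0.112, -0.1, 91.8, 0, 0, -1, 0.01, -0.112, -0.1, 91.8, 0, 0, -1, 0.01, -0.112, -0.1, 91.8, 0, 0, -1, 0.01, -0.112, -0.1, 91.8, 0, 0, -1, 0.01, -0.112, -0.1, 91.8, 0, 0, -1, 0.01, -0.112, -0.1, 91.8, 0, 0, -1, 0.01, -0.112, -0.1, 91.8, 0, 0, -1, 0.01, -0.112, -0.1, 91.8, 0, 0, -1, 0.01, -0.112, -0.1, 91.8, 0, 0, -1, 0.01, -0.112, -0.1, 91.8, 0, 0, -1, 0.01, -0.112, -0.1, 91.8]'

```text
clock: 3.4
position: [0.4606, -0.2111, 0.2506]
ee_rot: [-1.92, -2.486, 0.0]
force: [1.0, 1.2, 0.7]
width: 0.999
gripper_force: 0.0
```

Call:
arm_command --deltas '[0, 0, -1, 0, 0, -0.08, 91.8, 0, 0, -1, 0, 0, -0.08, 91.8, 0, 0, -1, 0, 0, -0.08, 91.8, 0, 0, -1, 0, 0, -0.08, 91.8, 0, 0, -1, 0, 0, -0.08, 91.8, 0, 0, -1, 0, 0, -0.08, 91.8, 0, 0, -1, 0, 0, -0.08, 91.8, 0, 0, -1, 0, 0, -0.08, 91.8, 0, 0, -1, 0, 0, -0.08, 91.8, 0, 0, -1, 0, 0, -0.08, 91.8, 0, 0, -1, 0, 0, -0.08, 91.8, 0, 0, -1, 0, 0, -0.08, 91.8]'

```text
clock: 4.6
position: [0.4605, -0.2114, 0.1705]
ee_rot: [-3.115, -0.403, 0.001]
force: [0.7, -0.3, 0.0]
width: 1.002
gripper_force: 0.0
```

Call:
arm_command --deltas '[0, 0, -0.25, 0, 0, 0, 91.8, 0, 0, -0.25, 0, 0, 0, 91.8, 0, 0, -0.25, 0, 0, 0, 91.8, 0, 0, -0.25, 0, 0, 0, 91.8, 0, 0, -0.25, 0, 0, 0, 91.8]'

```text
clock: 5.1
position: [0.4604, -0.2116, 0.1707]
ee_rot: [-3.134, 0.206, 0.0]
force: [-0.2, 0.1, -0.7]
width: 0.999
gripper_force: 0.0
```

```bash
cat >> h.py <<'E'
def labels(c,im,z=.054,t=50,lo=60):
    k=(im.max(2)<t).astype(np.uint8); out=[]
    cs,h=cv2.findContours(k,cv2.RETR_CCOMP,cv2.CHAIN_APPROX_NONE)
    for i,q in enumerate(cs):
        if h[0][i][3]>=0 and cv2.contourArea(q)>lo:
            w=ray(c,q.reshape(-1,2),z)*1000; (x,y),(a,b),an=cv2.minAreaRect(w.astype(np.float32))
            if a<b: a,b,an=b,a,an+90
            if 20<a<32 and 9<b<19: out.append((round(x/1000,4),round(y/1000,4),round(a,1),round(b,1),round((an)%180,1),q.reshape(-1,2).mean(0).round()))
    return out
E
python3 - <<'E'
from h import *
st(); c,im=snap("wrist","w2.png"); print(*labels(c,im),sep="\n")
E
```

```text
t 5.1 pos [ 0.4604 -0.2116  0.1707] closing-axis yaw -97.53 zdir [-0.  0. -1.] F [-0.2  0.1 -0.7] w 91.7 gf 0.0 j7 [-0.52  0.63  1.29  2.01 -0.7   1.05 -0.6 ]
(0.4609, -0.2109, 24.6, 12.8, 82.4, array([317., 246.]))
(0.4476, -0.3684, 24.2, 12.4, 75.1, array([525., 236.]))
(0.5758, -0.2386, 24.0, 11.9, 127.2, array([335.,  78.]))
(0.5915, -0.3893, 23.9, 11.8, 89.3, array([565.,  17.]))
```

View pics/w2.png

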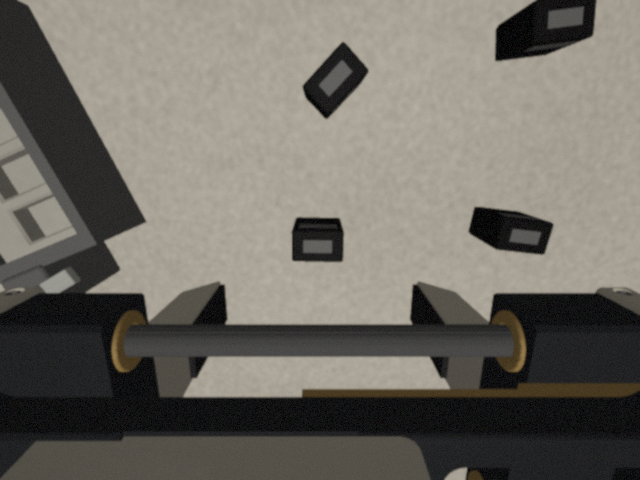

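The labels agree within 1 mm across opposite views, at about (0.4608,-0.211), (0.4475,-0.3685), (0.5755,-0.239) and (0.591,-0.3895). I'll grasp the pack directly below, seen at (317,246).

Call:
arm_command --deltas '[0, 0, 0, 0, 0.0005, -0.05, 91.8, 0, 0, 0, 0, 0.0005, -0.09, 91.8, 0, 0, 0, 0, 0.0005, -0.115, 91.8, 0, 0, 0, 0, 0.0005, -0.1265, 91.8, 0, 0, 0, 0, 0.0005, -0.1265, 91.8, 0, 0, 0, 0, 0.0005, -0.1265, 30, 0, 0, 0, 0, 0.0005, -0.1265, 30, 0, 0, 0, 0, 0.0005, -0.1265, 30, 0, 0, 0, 0, 0.0005, -0.1265, 30, 0, 0, 0, 0, 0.0005, -0.1265, 30, 0, 0, 0, 0, 0.0005, -0.1265, 30, 0, 0, 0, 0, 0.0005, -0.09, 30, 0, 0, 0, 0, 0.0005, -0.05, 30, 0, 0, 0, 0, 0.0005, 0, 30, 0, 0, 0, 0, 0.0005, 0.03, 30, 0, 0, 0, 0, 0.0005, 0.03, 30]' --force 25

```text
clock: 6.75
position: [0.4619, -0.2128, 0.2044]
ee_rot: [3.133, -0.215, 0.01]
force: [0.3, 0.1, 0.3]
width: 0.327
gripper_force: 0.0
```

Call:
arm_command --deltas '[0, 0, 0.25, -0.03, 0.21, 0.06, 30, 0, 0, 0.25, -0.03, 0.21, 0.06, 30, 0, 0, 0.25, -0.03, 0.21, 0.06, 30, 0, 0, 0.25, -0.03, 0.21, 0.06, 30, 0, 0, 0.25, -0.03, 0.21, 0.06, 30, 0, 0, 0.25, -0.03, 0.21, 0.06, 30, 0, 0, 0.25, -0.03, 0.21, 0.06, 30, 0, 0, 0.25, -0.03, 0.21, 0.06, 30]'

```text
clock: 7.55
position: [0.4301, -0.0023, 0.2603]
ee_rot: [3.116, 0.398, -0.001]
force: [-0.3, -0.4, -1.1]
width: 0.327
gripper_force: 0.0
```

```bash
python3 - <<'E'
from h import *
st(); c,im=snap("wrist","w3.png"); im=cv2.convertScaleAbs(im,alpha=1.7); cv2.imwrite("pics/w3b.png",im)
E
```

```text
t 7.55 pos [ 0.4301 -0.0023  0.2603] closing-axis yaw -75.44 zdir [-0.001 -0.001 -1.   ] F [-0.3 -0.4 -1.1] w 30.0 gf 0.0 j7 [-1.23  0.17  1.3   2.05 -0.19  1.05 -1.15]
```

View pics/w3b.png

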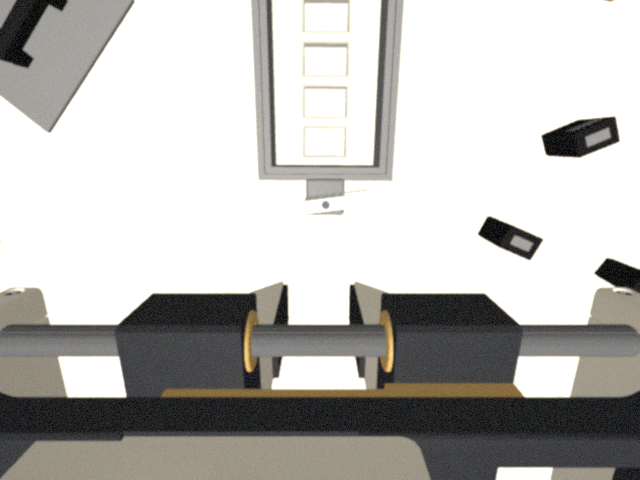

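The gripper shut on nothing: its opening went to 30 mm. Three packs are in view, at (580,137), (522,242) and (620,270). The case is clear, with its wells at u≈325 and v≈15, 53, 102 and 141. I'll relocate the packs and fit the case.

```bash
python3 - <<'E'
from h import *
c=cal("wrist"); im=cv2.imread("pics/w3.png"); print(*labels(c,im),sep="\n")
g=cv2.cvtColor(im,cv2.COLOR_BGR2GRAY)
# grey lip + interior: background is bright -> case region dark; lip outer corners
for n,px,z in [("lip outer",[(258,180),(393,180)],.074),("lip far outer approx",[(253,10),(402,10)],.074),("wells L edge",[(304,156),(304,118),(304,86),(304,70),(303,47),(303,32)],.03),("wells R edge",[(346,156),(346,118),(346,86),(348,70),(349,47),(349,32)],.03),("grip axis screw",[(326,205)],.1015)]:
    print(n,ray(c,px,z).round(4).tolist())
for row in (60,100,140): 
    print(row,"v",g[row,240:410:2].tolist())
print("col326",g[0:200:2,326].tolist())
c2=snap("side","side1.png")
print("side",*labels(c2[0],c2[1],lo=20),sep="\n")
E
```

```text
(0.4602, -0.2114, 25.2, 13.3, 81.8, array([521., 243.]))
(0.5752, -0.2391, 24.7, 13.2, 127.0, array([598., 137.]))
lip outer [[0.4582, 0.0617], [0.4893, -0.059]]
lip far outer approx [[0.591, 0.0932], [0.6213, -0.0241]]
wells L edge [[0.4878, 0.027], [0.5235, 0.0358], [0.5521, 0.0428], [0.5658, 0.0461], [0.5848, 0.0518], [0.597, 0.0547]]
wells R edge [[0.4986, -0.0148], [0.534, -0.0049], [0.5623, 0.0031], [0.5764, 0.0051], [0.5957, 0.0095], [0.6078, 0.013]]
grip axis screw [[0.4557, -0.0033]]
60 v [176, 176, 175, 175, 174, 174, 163, 110, 104, 104, 94, 102, 103, 101, 70, 46, 62, 151, 161, 162, 166, 165, 164, 164, 163, 162, 162, 165, 164, 164, 163, 144, 135, 161, 162, 162, 162, 163, 163, 164, 162, 164, 162, 164, 162, 162, 161, 162, 162, 165, 163, 163, 161, 138, 141, 159, 162, 164, 164, 162, 164, 164, 161, 162, 164, 164, 162, 164, 158, 98, 51, 49, 65, 100, 103, 102, 88, 101, 102, 107, 147, 171, 172, 173, 173]
100 v [175, 176, 174, 173, 176, 177, 175, 159, 109, 106, 104, 90, 102, 107, 94, 56, 46, 111, 162, 163, 163, 162, 161, 163, 161, 161, 162, 163, 162, 162, 160, 145, 140, 163, 163, 16
[... 702 characters left out ...]
, 161, 164, 164, 163, 165, 165, 165, 164, 164, 155, 149, 161, 161, 161, 152, 134, 106, 108, 157, 163, 161, 163, 161, 162, 164, 164, 164, 165, 164, 164, 162, 159, 147, 163, 162, 160, 151, 125, 130, 162, 164, 165, 164, 161, 166, 165, 165, 164, 163, 165, 162, 162, 156, 149, 163, 164, 161, 145, 151, 166, 164, 165, 166, 167, 166, 168, 167, 168, 169, 166, 168, 158, 137, 160, 165, 168, 142, 65, 102, 108, 103, 101, 107, 90, 85, 102, 105, 106, 106, 103, 100, 95, 91, 139]
side
(0.4475, -0.3685, 23.4, 11.9, 71.1, array([302., 429.]))
(0.5913, -0.3898, 23.7, 11.4, 89.8, array([395., 408.]))
(0.4603, -0.2114, 24.1, 12.1, 83.0, array([279., 339.]))
(0.5753, -0.2386, 23.7, 11.4, 128.6, array([347., 330.]))
```

```bash
python3 - <<'E'
from h import *
c=cal("wrist"); g=cv2.cvtColor(cv2.imread("pics/w3.png"),cv2.COLOR_BGR2GRAY); g=cv2.GaussianBlur(g,(3,3),0).astype(float)
def cross(a,th=140):  # first bright->dark crossing
    i=np.argmax(a<th); return i-1+(a[i-1]-th)/(a[i-1]-a[i])
L=[];Rr=[];N=[]
for v in range(15,168):
    L.append((240+cross(g[v,240:290]),v)); Rr.append((415-cross(g[v,415:360:-1]),v))
for u in list(range(266,298))+list(range(352,386)): N.append((u,192-cross(g[192:165:-1,u])))
W=[ray(c,p,.074) for p in (L,Rr,N)]
f=[cv2.fitLine(w.astype(np.float32),cv2.DIST_HUBER,0,.0005,.0005).ravel() for w in W]
for q in f: print(q.round(4), np.degrees(np.arctan2(q[1],q[0])).round(2))
yaw=np.mean([np.arctan(q[1]/q[0]) for q in f[:2]]); e=np.array([np.cos(yaw),np.sin(yaw)]); n=np.array([-e[1],e[0]])
l,r,a=f[0][2:]@n,f[1][2:]@n,f[2][2:]@e
print("width",l-r,"yaw",np.degrees(yaw)); C=e*(a+.092)+n*(l+r)/2; print("case centre",C)
for i in range(4):
    w=C+e*(-.057+.038*i); print("well",i,w.round(4)); 
    print(proj(c,[[*(w+e*sx*.014+n*sy*.021),.03] for sx in(-1,1) for sy in(-1,1)]).round(1).tolist())
E
```

```text
[0.9703 0.2419 0.5332 0.0803] 14.0
[ 0.9702  0.2422  0.548  -0.0433] 14.01
[ 0.2427 -0.9701  0.477  -0.0123] -75.95
width 0.123567574 yaw 14.005597
case centre [0.5627872  0.02401785]
well 0 [0.5075 0.0102]
[[344.7, 155.3], [303.9, 155.0], [345.5, 126.5], [303.8, 126.2]]
well 1 [0.5444 0.0194]
[[345.8, 116.0], [303.7, 115.6], [346.7, 85.4], [303.6, 85.1]]
well 2 [0.5812 0.0286]
[[347.0, 74.2], [303.6, 73.8], [347.9, 41.6], [303.4, 41.2]]
well 3 [0.6181 0.0378]
[[348.2, 29.6], [303.4, 29.2], [349.2, -5.1], [303.2, -5.5]]
```

The case fits well: its width comes out at 123.6 mm, with the centre at (0.5628, 0.0240) and a yaw of 14.0°. All the packs are unmoved, so the lift must have begun before the fingers had closed. I'll retry with a longer closing time.

Call:
arm_command --deltas '[0, 0, -0.247, 0.03, -0.209, -0.12, 91.8, 0, 0, -0.247, 0.03, -0.209, -0.12, 91.8, 0, 0, -0.247, 0.03, -0.209, -0.12, 91.8, 0, 0, -0.247, 0.03, -0.209, -0.12, 91.8, 0, 0, -0.247, 0.03, -0.209, -0.12, 91.8, 0, 0, -0.247, 0.03, -0.209, -0.12, 91.8, 0, 0, -0.247, 0.03, -0.209, -0.12, 91.8, 0, 0, -0.247, 0.03, -0.209, -0.12, 91.8, 0, 0, -0.247, 0.03, -0.209, -0.12, 91.8, 0, 0, -0.247, 0.03, -0.209, -0.16, 91.8, 0, 0, -0.247, 0.03, -0.209, -0.19, 91.8, 0, 0, -0.247, 0.03, -0.209, -0.21, 91.8, 0, 0, -0.247, 0.03, -0.209, -0.216, 91.8, 0, 0, -0.247, 0.03, -0.209, -0.216, 91.8, 0, 0, -0.247, 0.03, -0.209, -0.216, 91.8]'

```text
clock: 9.15
position: [0.4611, -0.21, 0.0458]
ee_rot: [3.135, -0.206, 0.002]
force: [0.4, 0.3, -0.1]
width: 1.001
gripper_force: 0.0
```

Call:
arm_command --deltas '[0, 0, 0, 0, 0, 0, 30, 0, 0, 0, 0, 0, 0, 30, 0, 0, 0, 0, 0, 0, 30, 0, 0, 0, 0, 0, 0, 30, 0, 0, 0, 0, 0, 0, 30, 0, 0, 0, 0, 0, 0, 30, 0, 0, 0, 0, 0, 0, 30, 0, 0, 0, 0, 0, 0, 30, 0, 0, 0, 0, 0, 0, 30, 0, 0, 0, 0, 0, 0, 30]' --force 25

```text
clock: 10.15
position: [0.4604, -0.2103, 0.0447]
ee_rot: [3.135, -0.208, -0.0]
force: [0.0, 0.2, -0.4]
width: 0.433
gripper_force: 25.0
```

```bash
python3 - <<'E'
from h import *
st()
E
```

```text
t 10.15 pos [ 0.4604 -0.2103  0.0447] closing-axis yaw -97.58 zdir [-0. -0. -1.] F [ 0.   0.2 -0.4] w 39.8 gf 25.0 j7 [-0.26  0.66  0.83  2.11 -0.77  0.71 -0.61]
```

Call:
arm_command --deltas '[0, 0, 0, 0, 0, 0.05, 30, 0, 0, 0, 0, 0, 0.1, 30, 0, 0, 0.1, 0.02, 0.03, 0.14, 30, 0, 0, 0.24, 0.1577, 0.248, 0.156, 30, 0, 0, 0.24, 0.1577, 0.248, 0.156, 30, 0, 0, 0.24, 0.1577, 0.248, 0.156, 30, 0, 0, 0.24, 0.1577, 0.248, 0.156, 30, 0, 0, 0.24, 0.1577, 0.248, 0.156, 30, 0, 0, 0.24, 0.1577, 0.248, 0.156, 30, 0, 0, 0.24, 0.1577, 0.248, 0.156, 30, 0, 0, 0.24, 0.1577, 0.248, 0.156, 30, 0, 0, 0.24, 0.1577, 0.248, 0.11, 30, 0, 0, 0.24, 0.1577, 0.248, 0.07, 30, 0, 0, 0.24, 0.1577, 0.248, 0.045, 30, 0, 0, 0.24, 0.1577, 0.248, 0.036, 30, 0, 0, 0.24, 0.1577, 0.248, 0.036, 30, 0, 0, 0.24, 0.1577, 0.248, 0.036, 30]'

```text
clock: 11.85
position: [0.6187, 0.0366, 0.0822]
ee_rot: [3.118, 0.381, 0.003]
force: [0.4, -0.5, -1.4]
width: 0.432
gripper_force: 25.0
```

```bash
python3 - <<'E'
from h import *
st(); c,im=snap("wrist","w4.png"); cv2.imwrite("pics/w4b.png",cv2.convertScaleAbs(im,alpha=1.7))
E
```

```text
t 11.85 pos [0.6187 0.0366 0.0822] closing-axis yaw -76.06 zdir [ 0.002 -0.    -1.   ] F [ 0.4 -0.5 -1.4] w 39.7 gf 25.0 j7 [-0.67  0.73  0.82  1.8  -0.67  0.91 -0.87]
```

View pics/w4b.png

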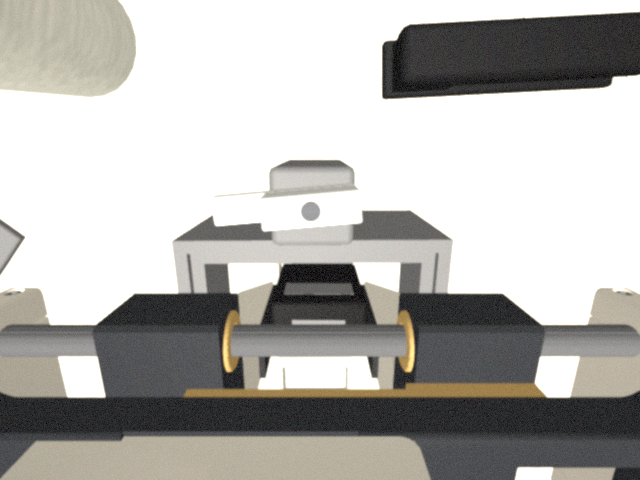

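The held pack (around (318,290)) sits centred between the walls, and the far button is at (310,211). I'll insert it gently.

Call:
arm_command --deltas '[0, 0, 0, 0, 0.0005, -0.006, 30, 0, 0, 0, 0, 0.0005, -0.012, 30, 0, 0, 0, 0, 0.0005, -0.018, 30, 0, 0, 0, 0, 0.0005, -0.022, 30, 0, 0, 0, 0, 0.0005, -0.024, 30, 0, 0, 0, 0, 0.0005, -0.024, 30, 0, 0, 0, 0, 0.0005, -0.024, 30]'

```text
clock: 12.6
position: [0.6181, 0.0383, 0.0566]
ee_rot: [3.118, 0.384, -0.0]
force: [-1.4, 0.3, -1.2]
width: 0.434
gripper_force: 25.0
```

```bash
python3 - <<'E'
from h import *
st()
E
```

```text
t 12.6 pos [0.6181 0.0383 0.0566] closing-axis yaw -75.97 zdir [-0. -0. -1.] F [-1.4  0.3 -1.2] w 39.8 gf 25.0 j7 [-0.65  0.76  0.79  1.82 -0.7   0.87 -0.85]
```

Call:
arm_command --deltas '[0, 0, 0, 0, 0, -0.002, 30, 0, 0, 0, 0, 0, -0.002, 30, 0, 0, 0, 0, 0, 0, 52, 0, 0, 0, 0, 0, 0, 52, 0, 0, 0, 0, 0, 0, 52, 0, 0, 0, 0, 0, 0, 52, 0, 0, 0, 0, 0, 0.03, 52, 0, 0, 0, 0, 0, 0.07, 52, 0, 0, 0, 0, 0, 0.11, 52, 0, 0, 0, 0, 0, 0.15, 91.8]'

```text
clock: 13.6
position: [0.6178, 0.0382, 0.208]
ee_rot: [3.118, 0.383, -0.001]
force: [0.1, 0.3, 0.6]
width: 0.614
gripper_force: 0.0
```

Call:
arm_command --deltas '[0, 0, -0.326, -0.1706, -0.4068, -0.03, 91.8, 0, 0, -0.326, -0.1706, -0.4068, -0.03, 91.8, 0, 0, -0.326, -0.1706, -0.4068, -0.03, 91.8, 0, 0, -0.326, -0.1706, -0.4068, -0.03, 91.8, 0, 0, -0.326, -0.1706, -0.4068, -0.03, 91.8, 0, 0, -0.326, -0.1706, -0.4068, -0.03, 91.8, 0, 0, -0.326, -0.1706, -0.4068, -0.03, 91.8, 0, 0, -0.326, -0.1706, -0.4068, -0.03, 91.8, 0, 0, -0.326, -0.1706, -0.4068, -0.03, 91.8, 0, 0, -0.326, -0.1706, -0.4068, -0.03, 91.8, 0, 0, -0.326, -0.1706, -0.4068, -0.03, 91.8, 0, 0, -0.326, -0.1706, -0.4068, -0.03, 91.8]'

```text
clock: 14.8
position: [0.4482, -0.3674, 0.1764]
ee_rot: [-3.113, 0.417, 0.0]
force: [-0.9, 0.0, 0.9]
width: 1.004
gripper_force: 0.0
```

```bash
python3 - <<'E'
from h import *
st(); c,im=snap("wrist","w5.png"); print(*labels(c,im),sep="\n"); c,im=snap("scene","s5.png"); print(*labels(c,im,lo=20),sep="\n")
E
```

```text
t 14.8 pos [ 0.4482 -0.3674  0.1764] closing-axis yaw -105.24 zdir [-0.     0.001 -1.   ] F [-0.9  0.   0.9] w 92.2 gf 0.0 j7 [-0.06  0.6   1.01  1.82 -0.58  1.05 -0.67]
(0.4478, -0.3685, 24.3, 12.2, 74.7, array([319., 245.]))
(0.576, -0.2387, 23.9, 11.7, 127.5, array([ 96., 123.]))
(0.5917, -0.3895, 24.2, 12.1, 89.4, array([293.,  36.]))
(0.6096, 0.0436, 21.4, 10.8, 104.1, array([354., 238.]))
```

Call:
arm_command --deltas '[0, 0, 0, 0, -0.0007, -0.05, 91.8, 0, 0, 0, 0, -0.0007, -0.09, 91.8, 0, 0, 0, 0, -0.0007, -0.12, 91.8, 0, 0, 0, 0, -0.0007, -0.1315, 91.8, 0, 0, 0, 0, -0.0007, -0.1315, 91.8, 0, 0, 0, 0, -0.0007, -0.1315, 91.8, 0, 0, 0, 0, -0.0007, -0.1315, 30, 0, 0, 0, 0, -0.0007, -0.1315, 30, 0, 0, 0, 0, -0.0007, -0.1315, 30, 0, 0, 0, 0, -0.0007, -0.1315, 30, 0, 0, 0, 0, -0.0007, -0.1315, 30, 0, 0, 0, 0, -0.0007, -0.1315, 30, 0, 0, 0, 0, -0.0007, -0.1315, 30, 0, 0, 0, 0, -0.0007, -0.1315, 30, 0, 0, 0, 0, -0.0007, -0.1315, 30, 0, 0, 0, 0, -0.0007, -0.1315, 30]'

```text
clock: 16.5
position: [0.4475, -0.3691, 0.0452]
ee_rot: [-3.113, 0.419, 0.0]
force: [-0.3, 0.6, 1.7]
width: 0.435
gripper_force: 25.0
```

```bash
python3 - <<'E'
from h import *
st()
E
```

```text
t 16.5 pos [ 0.4475 -0.3691  0.0452] closing-axis yaw -105.32 zdir [-0.  0. -1.] F [-0.3  0.6  1.7] w 40.0 gf 25.0 j7 [ 0.05  0.75  0.84  1.93 -0.77  0.82 -0.52]
```

Call:
arm_command --deltas '[0, 0, 0, 0, 0, 0.05, 30, 0, 0, 0, 0, 0, 0.1, 30, 0, 0, 0.1, 0.02, 0.03, 0.14, 30, 0, 0, 0.326, 0.1337, 0.3977, 0.156, 30, 0, 0, 0.326, 0.1337, 0.3977, 0.156, 30, 0, 0, 0.326, 0.1337, 0.3977, 0.156, 30, 0, 0, 0.326, 0.1337, 0.3977, 0.156, 30, 0, 0, 0.326, 0.1337, 0.3977, 0.156, 30, 0, 0, 0.326, 0.1337, 0.3977, 0.156, 30, 0, 0, 0.326, 0.1337, 0.3977, 0.156, 30, 0, 0, 0.326, 0.1337, 0.3977, 0.156, 30, 0, 0, 0.326, 0.1337, 0.3977, 0.156, 30, 0, 0, 0.326, 0.1337, 0.3977, 0.156, 30, 0, 0, 0.326, 0.1337, 0.3977, 0.156, 30, 0, 0, 0.326, 0.1337, 0.3977, 0.11, 30, 0, 0, 0.326, 0.1337, 0.3977, 0.07, 30, 0, 0, 0.326, 0.1337, 0.3977, 0.045, 30, 0, 0, 0.326, 0.1337, 0.3977, 0.037, 30, 0, 0, 0.326, 0.1337, 0.3977, 0.037, 30, 0, 0, 0.326, 0.1337, 0.3977, 0.037, 30]'

```text
clock: 18.5
position: [0.582, 0.0275, 0.0836]
ee_rot: [3.118, 0.381, 0.003]
force: [0.2, 0.5, -1.2]
width: 0.434
gripper_force: 25.0
```

Call:
arm_command --deltas '[0, 0, 0, 0, 0, -0.006, 30, 0, 0, 0, 0, 0, -0.012, 30, 0, 0, 0, 0, 0, -0.018, 30, 0, 0, 0, 0, 0, -0.022, 30, 0, 0, 0, 0, 0, -0.025, 30, 0, 0, 0, 0, 0, -0.025, 30, 0, 0, 0, 0, 0, -0.027, 30, 0, 0, 0, 0, 0, -0.027, 30]'

```text
clock: 19.3
position: [0.5815, 0.0288, 0.0567]
ee_rot: [-3.117, -0.383, -0.001]
force: [-7.4, 2.4, 21.2]
width: 0.431
gripper_force: 25.0
```

```bash
python3 - <<'E'
from h import *
st()
E
```

```text
t 19.3 pos [0.5815 0.0288 0.0567] closing-axis yaw -75.97 zdir [ 0.001  0.002 -1.   ] F [-7.4  2.4 21.2] w 39.5 gf 25.0 j7 [-0.65  0.7   0.77  1.91 -0.67  0.8  -0.83]
```

Call:
arm_command --deltas '[0, 0, 0, 0, 0, 0.001, 52, 0, 0, 0, 0, 0, 0.001, 52, 0, 0, 0, 0, 0, 0.001, 52, 0, 0, 0, 0, 0, 0.001, 52, 0, 0, 0, 0, 0, 0.03, 52, 0, 0, 0, 0, 0, 0.07, 52, 0, 0, 0, 0, 0, 0.11, 52, 0, 0, 0, 0, 0, 0.15, 91.8]'

```text
clock: 20.1
position: [0.5809, 0.0283, 0.2065]
ee_rot: [3.118, 0.383, -0.001]
force: [1.0, 0.8, -0.7]
width: 0.613
gripper_force: 0.0
```

Call:
arm_command --deltas '[0, 0, -0.162, 0.01, -0.418, -0.03, 91.8, 0, 0, -0.162, 0.01, -0.418, -0.03, 91.8, 0, 0, -0.162, 0.01, -0.418, -0.03, 91.8, 0, 0, -0.162, 0.01, -0.418, -0.03, 91.8, 0, 0, -0.162, 0.01, -0.418, -0.03, 91.8, 0, 0, -0.162, 0.01, -0.418, -0.03, 91.8, 0, 0, -0.162, 0.01, -0.418, -0.03, 91.8, 0, 0, -0.162, 0.01, -0.418, -0.03, 91.8, 0, 0, -0.162, 0.01, -0.418, -0.03, 91.8, 0, 0, -0.162, 0.01, -0.418, -0.03, 91.8, 0, 0, -0.162, 0.01, -0.418, -0.03, 91.8, 0, 0, -0.162, 0.01, -0.418, -0.03, 91.8]'

```text
clock: 21.3
position: [0.5919, -0.3877, 0.1749]
ee_rot: [-3.14, 0.012, 0.0]
force: [0.6, 0.7, -0.2]
width: 1.0
gripper_force: 0.0
```

```bash
python3 - <<'E'
from h import *
st(); c,im=snap("wrist","w6.png"); print(*labels(c,im),sep="\n")
c,im=snap("scene","s6.png"); print(*labels(c,im,z=.066,lo=20),sep="\n")
E
```

```text
t 21.3 pos [ 0.5919 -0.3877  0.1749] closing-axis yaw -90.45 zdir [-0.     0.001 -1.   ] F [ 0.6  0.7 -0.2] w 91.8 gf 0.0 j7 [ 0.03  0.76  0.87  1.47 -0.6   1.19 -0.59]
(0.576, -0.2383, 23.7, 12.0, 128.3, array([130., 266.]))
(0.5918, -0.3896, 24.2, 13.0, 89.5, array([320., 245.]))
(0.581, 0.0287, 23.0, 10.0, 105.0, array([342., 226.]))
```

Call:
arm_command --deltas '[0, 0, 0, 0, -0.0008, -0.05, 91.8, 0, 0, 0, 0, -0.0008, -0.09, 91.8, 0, 0, 0, 0, -0.0008, -0.12, 91.8, 0, 0, 0, 0, -0.0008, -0.13, 91.8, 0, 0, 0, 0, -0.0008, -0.13, 91.8, 0, 0, 0, 0, -0.0008, -0.13, 91.8, 0, 0, 0, 0, -0.0008, -0.13, 30, 0, 0, 0, 0, -0.0008, -0.13, 30, 0, 0, 0, 0, -0.0008, -0.13, 30, 0, 0, 0, 0, -0.0008, -0.13, 30, 0, 0, 0, 0, -0.0008, -0.13, 30, 0, 0, 0, 0, -0.0008, -0.13, 30, 0, 0, 0, 0, -0.0008, -0.13, 30, 0, 0, 0, 0, -0.0008, -0.13, 30, 0, 0, 0, 0, -0.0008, -0.13, 30, 0, 0, 0, 0, -0.0008, -0.13, 30]'

```text
clock: 23.0
position: [0.5911, -0.3902, 0.0452]
ee_rot: [-3.141, 0.015, 0.0]
force: [-0.5, 1.1, -0.1]
width: 0.438
gripper_force: 25.0
```

```bash
python3 - <<'E'
from h import *
st()
E
```

```text
t 23.0 pos [ 0.5911 -0.3902  0.0452] closing-axis yaw -90.56 zdir [-0.  0. -1.] F [-0.5  1.1 -0.1] w 40.2 gf 25.0 j7 [ 0.07  0.89  0.78  1.57 -0.71  0.98 -0.51]
```

Call:
arm_command --deltas '[0, 0, 0, 0, 0, 0.05, 30, 0, 0, 0, 0, 0, 0.1, 30, 0, 0, 0.1, -0.01, 0.03, 0.14, 30, 0, 0, 0.162, -0.047, 0.4096, 0.156, 30, 0, 0, 0.162, -0.047, 0.4096, 0.156, 30, 0, 0, 0.162, -0.047, 0.4096, 0.156, 30, 0, 0, 0.162, -0.047, 0.4096, 0.156, 30, 0, 0, 0.162, -0.047, 0.4096, 0.156, 30, 0, 0, 0.162, -0.047, 0.4096, 0.156, 30, 0, 0, 0.162, -0.047, 0.4096, 0.156, 30, 0, 0, 0.162, -0.047, 0.4096, 0.156, 30, 0, 0, 0.162, -0.047, 0.4096, 0.156, 30, 0, 0, 0.162, -0.047, 0.4096, 0.156, 30, 0, 0, 0.162, -0.047, 0.4096, 0.156, 30, 0, 0, 0.162, -0.047, 0.4096, 0.11, 30, 0, 0, 0.162, -0.047, 0.4096, 0.07, 30, 0, 0, 0.162, -0.047, 0.4096, 0.045, 30, 0, 0, 0.162, -0.047, 0.4096, 0.037, 30, 0, 0, 0.162, -0.047, 0.4096, 0.037, 30, 0, 0, 0.162, -0.047, 0.4096, 0.037, 30]'

```text
clock: 25.0
position: [0.5452, 0.0183, 0.0835]
ee_rot: [3.118, 0.381, 0.003]
force: [-1.2, 1.1, -0.6]
width: 0.435
gripper_force: 25.0
```

Call:
arm_command --deltas '[0, 0, 0, 0, 0, -0.006, 30, 0, 0, 0, 0, 0, -0.012, 30, 0, 0, 0, 0, 0, -0.018, 30, 0, 0, 0, 0, 0, -0.022, 30, 0, 0, 0, 0, 0, -0.025, 30, 0, 0, 0, 0, 0, -0.025, 30, 0, 0, 0, 0, 0, -0.026, 30, 0, 0, 0, 0, 0, -0.026, 30]'

```text
clock: 25.8
position: [0.5442, 0.0194, 0.0562]
ee_rot: [3.118, 0.384, -0.0]
force: [-0.3, 1.0, -1.3]
width: 0.433
gripper_force: 25.0
```

```bash
python3 - <<'E'
from h import *
st()
E
```

```text
t 25.8 pos [0.5442 0.0194 0.0562] closing-axis yaw -75.97 zdir [-0. -0. -1.] F [-0.3  1.  -1.3] w 39.8 gf 25.0 j7 [-0.65  0.65  0.76  2.   -0.66  0.75 -0.82]
```

Call:
arm_command --deltas '[0, 0, 0, 0, 0, -0.002, 30, 0, 0, 0, 0, 0, -0.003, 30, 0, 0, 0, 0, 0, -0.003, 30]'

```text
clock: 26.1
position: [0.5451, 0.0196, 0.0547]
ee_rot: [-3.117, -0.383, -0.003]
force: [-4.3, 2.9, 17.6]
width: 0.434
gripper_force: 25.0
```

Call:
arm_command --deltas '[0, 0, 0, 0, 0, 0.002, 52, 0, 0, 0, 0, 0, 0.002, 52, 0, 0, 0, 0, 0, 0.002, 52, 0, 0, 0, 0, 0, 0.002, 52, 0, 0, 0, 0, 0, 0.03, 52, 0, 0, 0, 0, 0, 0.07, 52, 0, 0, 0, 0, 0, 0.11, 52, 0, 0, 0, 0, 0, 0.15, 91.8]'

```text
clock: 26.9
position: [0.5438, 0.0191, 0.2045]
ee_rot: [3.118, 0.383, -0.001]
force: [0.7, -0.0, 0.2]
width: 0.612
gripper_force: 0.0
```

Call:
arm_command --deltas '[0, 0, 0.261, 0.0318, -0.2579, -0.03, 91.8, 0, 0, 0.261, 0.0318, -0.2579, -0.03, 91.8, 0, 0, 0.261, 0.0318, -0.2579, -0.03, 91.8, 0, 0, 0.261, 0.0318, -0.2579, -0.03, 91.8, 0, 0, 0.261, 0.0318, -0.2579, -0.03, 91.8, 0, 0, 0.261, 0.0318, -0.2579, -0.03, 91.8, 0, 0, 0.261, 0.0318, -0.2579, -0.03, 91.8, 0, 0, 0.261, 0.0318, -0.2579, -0.03, 91.8, 0, 0, 0.261, 0.0318, -0.2579, -0.03, 91.8, 0, 0, 0.261, 0.0318, -0.2579, -0.03, 91.8]'

```text
clock: 27.9
position: [0.5765, -0.2366, 0.1733]
ee_rot: [-2.973, -1.014, -0.001]
force: [0.3, 0.0, -0.2]
width: 0.999
gripper_force: 0.0
```

```bash
python3 - <<'E'
from h import *
st(); c,im=snap("wrist","w7.png"); print(*labels(c,im),sep="\n")
E
```

```text
t 27.9 pos [ 0.5765 -0.2366  0.1733] closing-axis yaw -52.33 zdir [ 0.     0.001 -1.   ] F [ 0.3  0.  -0.2] w 91.7 gf 0.0 j7 [-0.19  0.58  0.76  1.71 -0.46  1.03 -0.19]
(0.5757, -0.2386, 24.1, 12.1, 127.6, array([319., 247.]))
```

Call:
arm_command --deltas '[0, 0, 0, -0.0005, -0.0012, -0.05, 91.8, 0, 0, 0, -0.0005, -0.0012, -0.09, 91.8, 0, 0, 0, -0.0005, -0.0012, -0.12, 91.8, 0, 0, 0, -0.0005, -0.0012, -0.1285, 91.8, 0, 0, 0, -0.0005, -0.0012, -0.1285, 91.8, 0, 0, 0, -0.0005, -0.0012, -0.1285, 91.8, 0, 0, 0, -0.0005, -0.0012, -0.1285, 30, 0, 0, 0, -0.0005, -0.0012, -0.1285, 30, 0, 0, 0, -0.0005, -0.0012, -0.1285, 30, 0, 0, 0, -0.0005, -0.0012, -0.1285, 30, 0, 0, 0, -0.0005, -0.0012, -0.1285, 30, 0, 0, 0, -0.0005, -0.0012, -0.1285, 30, 0, 0, 0, -0.0005, -0.0012, -0.1285, 30, 0, 0, 0, -0.0005, -0.0012, -0.1285, 30, 0, 0, 0, -0.0005, -0.0012, -0.1285, 30, 0, 0, 0, -0.0005, -0.0012, -0.1285, 30]'

```text
clock: 29.55
position: [0.5754, -0.2398, 0.0447]
ee_rot: [-2.975, -1.01, 0.0]
force: [-0.3, 0.0, -0.1]
width: 0.437
gripper_force: 25.0
```

```bash
python3 - <<'E'
from h import *
st()
E
```

```text
t 29.55 pos [ 0.5754 -0.2398  0.0447] closing-axis yaw -52.49 zdir [-0.  0. -1.] F [-0.3  0.  -0.1] w 40.1 gf 25.0 j7 [-0.11  0.73  0.64  1.8  -0.59  0.8  -0.08]
```

Call:
arm_command --deltas '[0, 0, 0, 0, 0, 0.05, 30, 0, 0, 0, 0, 0, 0.1, 30, 0, 0, -0.1, -0.01, 0.03, 0.14, 30, 0, 0, -0.261, -0.0688, 0.2498, 0.156, 30, 0, 0, -0.261, -0.0688, 0.2498, 0.156, 30, 0, 0, -0.261, -0.0688, 0.2498, 0.156, 30, 0, 0, -0.261, -0.0688, 0.2498, 0.156, 30, 0, 0, -0.261, -0.0688, 0.2498, 0.156, 30, 0, 0, -0.261, -0.0688, 0.2498, 0.156, 30, 0, 0, -0.261, -0.0688, 0.2498, 0.156, 30, 0, 0, -0.261, -0.0688, 0.2498, 0.156, 30, 0, 0, -0.261, -0.0688, 0.2498, 0.11, 30, 0, 0, -0.261, -0.0688, 0.2498, 0.07, 30, 0, 0, -0.261, -0.0688, 0.2498, 0.045, 30, 0, 0, -0.261, -0.0688, 0.2498, 0.037, 30, 0, 0, -0.261, -0.0688, 0.2498, 0.037, 30, 0, 0, -0.261, -0.0688, 0.2498, 0.037, 30]'

```text
clock: 31.25
position: [0.5076, 0.0091, 0.0828]
ee_rot: [3.118, 0.381, 0.002]
force: [0.3, 0.0, -0.7]
width: 0.434
gripper_force: 25.0
```

Call:
arm_command --deltas '[0, 0, 0, 0, 0, -0.006, 30, 0, 0, 0, 0, 0, -0.012, 30, 0, 0, 0, 0, 0, -0.018, 30, 0, 0, 0, 0, 0, -0.022, 30, 0, 0, 0, 0, 0, -0.025, 30, 0, 0, 0, 0, 0, -0.025, 30, 0, 0, 0, 0, 0, -0.028, 30, 0, 0, 0, 0, 0, -0.028, 30]'

```text
clock: 32.05
position: [0.5079, 0.0103, 0.0548]
ee_rot: [-3.117, -0.383, -0.004]
force: [-2.0, 1.9, 13.3]
width: 0.435
gripper_force: 25.0
```

```bash
python3 - <<'E'
from h import *
st()
E
```

```text
t 32.05 pos [0.5079 0.0103 0.0548] closing-axis yaw -75.97 zdir [ 0.002  0.001 -1.   ] F [-2.   1.9 13.3] w 39.9 gf 25.0 j7 [-0.67  0.61  0.77  2.1  -0.68  0.69 -0.77]
```

Call:
arm_command --deltas '[0, 0, 0, 0, 0, 0.002, 52, 0, 0, 0, 0, 0, 0.002, 52, 0, 0, 0, 0, 0, 0.002, 52, 0, 0, 0, 0, 0, 0.002, 52, 0, 0, 0, 0, 0, 0.03, 52, 0, 0, 0, 0, 0, 0.07, 52, 0, 0, 0, 0, 0, 0.11, 52, 0, 0, 0, 0, 0, 0.15, 91.8, 0, 0, 0, -0.09, 0.05, 0.25, 91.8, 0, 0, 0, -0.09, 0.05, 0.25, 91.8, 0, 0, 0, -0.09, 0.05, 0.25, 91.8, 0, 0, 0, -0.09, 0.05, 0.25, 91.8, 0, 0, 0, -0.09, 0.05, 0.25, 91.8]'

```text
clock: 33.35
position: [0.4161, 0.0614, 0.3048]
ee_rot: [-3.111, -0.388, -0.002]
force: [0.5, 0.3, -0.3]
width: 0.992
gripper_force: 0.0
```

```bash
python3 - <<'E'
from h import *
st(); c,im=snap("wrist","w8.png"); print(*labels(c,im,z=.066),sep="\n")
cs,ims=snap("scene","s8.png"); print("scene",*labels(cs,ims,z=.066,lo=20),sep="\n")
cv2.imwrite("pics/w8b.png",cv2.convertScaleAbs(im,alpha=1.7))
E
```

```text
t 33.35 pos [0.4161 0.0614 0.3048] closing-axis yaw -75.77 zdir [ 0.001  0.006 -1.   ] F [ 0.5  0.3 -0.3] w 91.0 gf 0.0 j7 [-1.44 -0.04  1.2   2.    0.03  1.15 -1.58]
(0.5082, 0.0101, 24.9, 12.0, 104.2, array([389., 143.]))
(0.5449, 0.0193, 24.7, 13.2, 104.1, array([391., 104.]))
(0.5803, 0.0284, 25.2, 12.4, 104.1, array([393.,  64.]))
(0.6182, 0.0382, 25.0, 12.5, 104.1, array([395.,  19.]))
scene
```

View pics/w8b.png

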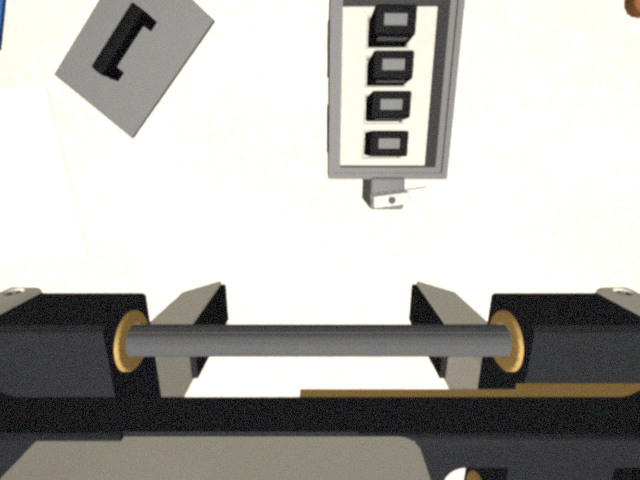

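All four packs are in their wells: the labels (389,143) to (395,19) land on the well centres and have the right size at z=66 mm. The cover is intact at the upper left, with its handle running from about (110,70) to (140,12).

```bash
cat >> h.py <<'E'
def bar(c,im,z=.038,t=40,box=None):
    k=(im.max(2)<t).astype(np.uint8)
    cs,_=cv2.findContours(k,cv2.RETR_EXTERNAL,cv2.CHAIN_APPROX_NONE)
    for q in cs:
        if cv2.contourArea(q)<150: continue
        w=ray(c,q.reshape(-1,2),z)*1000; (x,y),(a,b),an=cv2.minAreaRect(w.astype(np.float32))
        if a<b: a,b,an=b,a,an+90
        if 65<a<115 and b<50: print("bar",round(x/1000,4),round(y/1000,4),"size",round(a,1),round(b,1),"yaw",round((an+90)%180-90,1),"px",q.reshape(-1,2).mean(0).round())
E
python3 - <<'E'
from h import *
c=cal("wrist"); im=cv2.imread("pics/w8.png"); bar(c,im)
print(ray(c,[(213,20),(135,135),(57,73)],.006).round(3).tolist())
E
```

```text
bar 0.2493 0.1559 size 80.6 46.9 yaw -29.7 px [210. 317.]
bar 0.5369 0.3006 size 78.8 27.9 yaw -27.3 px [123.  42.]
[[0.589, 0.224], [0.446, 0.296], [0.492, 0.389]]
```

Call:
arm_command --deltas '[0, 0, 1, 0.124, 0.245, -0.05, 91.8, 0, 0, 1, 0.124, 0.245, -0.05, 91.8, 0, 0, 1, 0.124, 0.245, -0.05, 91.8, 0, 0, 1, 0.124, 0.245, -0.05, 91.8, 0, 0, 1, 0.124, 0.245, -0.05, 91.8, 0, 0, 1, 0.124, 0.245, -0.05, 91.8, 0, 0, 1, 0.124, 0.245, -0.05, 91.8, 0, 0, 1, 0.124, 0.245, -0.05, 91.8, 0, 0, 1, 0.124, 0.245, -0.05, 91.8, 0, 0, 1, 0.124, 0.245, -0.05, 91.8, 0, 0, 1, 0.124, 0.245, -0.05, 91.8, 0, 0, 1, 0.124, 0.245, -0.05, 91.8]'

```text
clock: 34.65
position: [0.5419, 0.3031, 0.2505]
ee_rot: [-1.934, -2.475, 0.006]
force: [0.4, -1.0, -0.1]
width: 0.999
gripper_force: 0.0
```

Call:
arm_command --deltas '[0, 0, 0.542, 0, 0, -0.05, 91.8, 0, 0, 0.542, 0, 0, -0.05, 91.8, 0, 0, 0.542, 0, 0, -0.05, 91.8, 0, 0, 0.542, 0, 0, -0.05, 91.8, 0, 0, 0.542, 0, 0, -0.05, 91.8, 0, 0, 0.542, 0, 0, -0.05, 91.8, 0, 0, 0.542, 0, 0, -0.05, 91.8, 0, 0, 0.542, 0, 0, -0.05, 91.8, 0, 0, 0.542, 0, 0, -0.05, 91.8]'

```text
clock: 35.55
position: [0.5409, 0.3045, 0.2028]
ee_rot: [-0.745, -3.051, 0.002]
force: [0.1, -0.6, 0.5]
width: 1.001
gripper_force: 0.0
```

```bash
python3 - <<'E'
from h import *
st(); c,im=snap("wrist","w9.png"); bar(c,im)
cv2.imwrite("pics/w9b.png",cv2.convertScaleAbs(im,alpha=1.7))
E
```

```text
t 35.55 pos [0.5409 0.3045 0.2028] closing-axis yaw 62.56 zdir [-0.001 -0.001 -1.   ] F [ 0.1 -0.6  0.5] w 91.9 gf 0.0 j7 [-0.88  0.48  0.41  1.66 -0.22  1.04  0.69]
bar 0.5376 0.3129 size 79.3 11.9 yaw -27.5 px [325. 222.]
```

View pics/w9b.png

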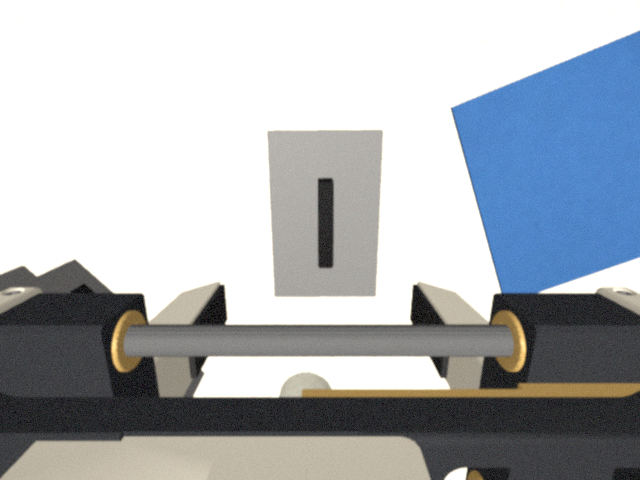

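The cover's handle is directly ahead: bar at (325,222), 79×12 mm, yaw −27.5°, centred at (0.5376, 0.3129). I'll grasp it now.

Call:
arm_command --deltas '[0, 0, 0, -0.003, 0.0075, -0.05, 91.8, 0, 0, 0, -0.003, 0.0075, -0.1, 91.8, 0, 0, 0, -0.003, 0.0075, -0.14, 91.8, 0, 0, 0, -0.003, 0.0075, -0.16, 91.8, 0, 0, 0, -0.003, 0.0075, -0.17, 91.8, 0, 0, 0, -0.003, 0.0075, -0.17, 91.8, 0, 0, 0, -0.003, 0.0075, -0.17, 91.8]'

```text
clock: 36.3
position: [0.5385, 0.3128, 0.0348]
ee_rot: [0.739, 3.052, 0.002]
force: [0.6, 0.2, 0.3]
width: 0.998
gripper_force: 0.0
```

Call:
arm_command --deltas '[0, 0, 0, 0, 0, 0, 5, 0, 0, 0, 0, 0, 0, 5, 0, 0, 0, 0, 0, 0, 5, 0, 0, 0, 0, 0, 0, 5, 0, 0, 0, 0, 0, 0, 5, 0, 0, 0, 0, 0, 0, 5, 0, 0, 0, 0, 0, 0, 5, 0, 0, 0, 0, 0, 0, 5, 0, 0, 0, 0, 0, 0, 5, 0, 0, 0, 0, 0, 0, 5, 0, 0, 0, 0, 0, 0, 5, 0, 0, 0, 0, 0, 0, 5]' --force 40

```text
clock: 37.5
position: [0.5377, 0.3125, 0.0337]
ee_rot: [0.739, 3.053, 0.0]
force: [0.6, 0.5, -1.0]
width: 0.147
gripper_force: 40.0
```

```bash
python3 - <<'E'
from h import *
st()
E
```

```text
t 37.5 pos [0.5377 0.3125 0.0337] closing-axis yaw 62.8 zdir [ 0.  0. -1.] F [ 0.6  0.5 -1. ] w 13.5 gf 40.0 j7 [-0.83  0.68  0.33  1.8  -0.32  0.71  0.76]
```

Call:
arm_command --deltas '[0, 0, 0, 0, 0, 0.03, 5, 0, 0, 0, 0, 0, 0.07, 5, 0, 0, 0, 0, 0, 0.12, 5, 0, 0, 0.1, 0, -0.01, 0.15, 5, 0, 0, 0.2, 0.005, -0.05, 0.15, 5, 0, 0, 0.25, 0.01, -0.09, 0.15, 5, 0, 0, 0.3, 0.012, -0.13, 0.15, 5, 0, 0, 0.35, 0.015, -0.17, 0.15, 5, 0, 0, 0.4, 0.018, -0.21, 0.15, 5, 0, 0, 0.44, 0.022, -0.25, 0.15, 5, 0, 0, 0.458, 0.0251, -0.28, 0.15, 5, 0, 0, 0.458, 0.0251, -0.2885, 0.15, 5, 0, 0, 0.458, 0.0251, -0.2885, 0.15, 5, 0, 0, 0.458, 0.0251, -0.2885, 0.12, 5, 0, 0, 0.458, 0.0251, -0.2885, 0.1, 5, 0, 0, 0.458, 0.0251, -0.2885, 0.085, 5, 0, 0, 0.458, 0.0251, -0.2885, 0.08, 5, 0, 0, 0.458, 0.0251, -0.2885, 0.08, 5, 0, 0, 0.458, 0.0251, -0.2885, 0.08, 5, 0, 0, 0.458, 0.0251, -0.2885, 0.08, 5]'

```text
clock: 39.5
position: [0.5634, 0.0245, 0.1146]
ee_rot: [-0.384, 3.116, 0.0]
force: [-0.5, -0.6, -1.8]
width: 0.148
gripper_force: 40.0
```

```bash
python3 - <<'E'
from h import *
st(); c,im=snap("wrist","w10.png"); cv2.imwrite("pics/w10b.png",cv2.convertScaleAbs(im,alpha=1.7))
E
```

```text
t 39.5 pos [0.5634 0.0245 0.1146] closing-axis yaw 104.04 zdir [ 0.002  0.    -1.   ] F [-0.5 -0.6 -1.8] w 13.6 gf 40.0 j7 [-0.32  0.48  0.25  1.89 -0.17  0.79  1.84]
```

View pics/w10b.png

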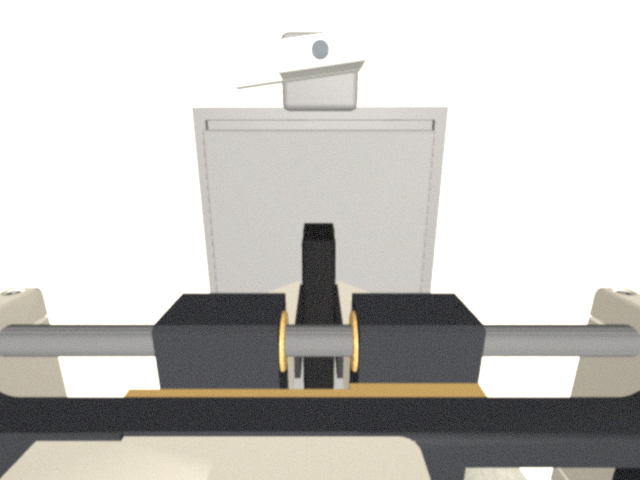

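The cover is aligned over the case, with even margins at u≈205 and u≈436 and its near edge parallel to the lip. I'll lower it in.

Call:
arm_command --deltas '[0, 0, 0, 0, 0, -0.003, 5, 0, 0, 0, 0, 0, -0.006, 5, 0, 0, 0, 0, 0, -0.009, 5, 0, 0, 0, 0, 0, -0.011, 5, 0, 0, 0, 0, 0, -0.012, 5, 0, 0, 0, 0, 0, -0.0125, 5, 0, 0, 0, 0, 0, -0.0125, 5]'

```text
clock: 40.25
position: [0.5627, 0.024, 0.1036]
ee_rot: [-0.383, 3.117, 0.002]
force: [-11.5, -0.1, 30.0]
width: 0.151
gripper_force: 40.0
```

```bash
python3 - <<'E'
from h import *
st()
E
```

```text
t 40.25 pos [0.5627 0.024  0.1036] closing-axis yaw 104.0 zdir [ 0.001  0.001 -1.   ] F [-11.5  -0.1  30. ] w 13.8 gf 40.0 j7 [-0.32  0.5   0.25  1.9  -0.17  0.76  1.84]
```

Call:
arm_command --deltas '[0, 0, 0, 0, 0, 0.002, 5, 0, 0, 0, 0, 0, 0.002, 40, 0, 0, 0, 0, 0, 0.002, 40, 0, 0, 0, 0, 0, 0.002, 40, 0, 0, 0, 0, 0, 0.002, 40, 0, 0, 0, 0, 0, 0.03, 40, 0, 0, 0, 0, 0, 0.07, 40, 0, 0, 0, 0, 0, 0.11, 40, 0, 0, 0, 0, 0, 0.11, 40]'

```text
clock: 41.15
position: [0.5658, 0.024, 0.2163]
ee_rot: [-0.382, 3.11, 0.0]
force: [-0.5, 0.3, 0.0]
width: 0.436
gripper_force: 0.0
```

Call:
arm_command --deltas '[0, 0, -0.9, -0.1067, -0.0266, 0, 40, 0, 0, -0.9, -0.1067, -0.0266, 0, 40, 0, 0, -0.9, -0.1067, -0.0266, 0, 40, 0, 0, -0.9, -0.1067, -0.0266, 0, 40, 0, 0, -0.9, -0.1067, -0.0266, 0, 40, 0, 0, -0.9, -0.1067, -0.0266, 0, 40, 0, 0, -0.9, -0.1067, -0.0266, 0, 40, 0, 0, -0.9, -0.1067, -0.0266, 0, 40, 0, 0, -0.9, -0.1067, -0.0266, 0, 40, 0, 0, -0.9, -0.1067, -0.0266, 0, 40, 0, 0, -0.9, -0.1067, -0.0266, 0, 40, 0, 0, -0.9, -0.1067, -0.0266, 0, 40]'

```text
clock: 42.35
position: [0.4559, -0.0025, 0.2109]
ee_rot: [-1.73, -2.622, 0.001]
force: [-0.5, -0.6, -0.0]
width: 0.439
gripper_force: 0.0
```

```bash
python3 - <<'E'
from h import *
st(); c,im=snap("wrist","w11.png"); cv2.imwrite("pics/w11b.png",im)
E
```

```text
t 42.35 pos [ 0.4559 -0.0025  0.2109] closing-axis yaw 23.16 zdir [-0. -0. -1.] F [-0.5 -0.6 -0. ] w 40.3 gf 0.0 j7 [-0.57  0.2   0.55  2.05 -0.13  0.92  0.45]
```

View pics/w11b.png

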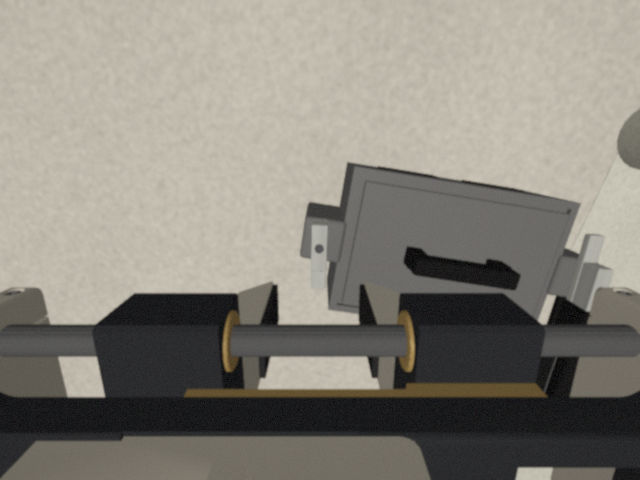

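```bash
python3 - <<'E'
from h import *
c=cal("wrist"); im=cv2.imread("pics/w11.png"); g=im.min(2)
print("screw",ray(c,[(319,248)],.1015))
m=np.zeros_like(g); m[215:280,300:340]=(g[215:280,300:340]>125)
E_=[]
for v in range(230,262):
    u=np.where((g[v,305:335]>np.percentile(g[v,305:335],60)))[0]
print(g[240,300:345].tolist()); print(g[270,300:345].tolist()); print(g[228,300:345].tolist())
E
```

```text
screw [[ 0.45600848 -0.00194757]]
[166, 145, 109, 101, 105, 106, 105, 108, 108, 107, 114, 135, 161, 170, 169, 169, 171, 170, 168, 166, 165, 164, 163, 162, 163, 163, 152, 124, 109, 107, 107, 105, 106, 105, 107, 108, 107, 106, 107, 105, 100, 93, 87, 89, 100]
[168, 168, 171, 172, 175, 178, 176, 174, 176, 174, 170, 164, 164, 163, 164, 166, 165, 166, 164, 161, 156, 156, 160, 161, 159, 157, 158, 149, 110, 70, 60, 64, 67, 60, 69, 83, 101, 105, 105, 105, 106, 105, 104, 107, 106]
[168, 168, 160, 136, 111, 100, 104, 109, 112, 109, 113, 135, 162, 171, 171, 172, 172, 171, 169, 168, 166, 164, 163, 161, 163, 163, 161, 138, 112, 107, 106, 109, 106, 107, 108, 106, 109, 108, 106, 104, 106, 106, 104, 97, 89]
```

The cover lies flat inside the lip, and the near button's grip at (319,250) lines up with the fingers (θ≈0.16 rad). I'll go down, grip it and turn it.

Call:
arm_command --deltas '[0, 0, 0, 0, 0, -0.05, 40, 0, 0, 0, 0, 0, -0.09, 40, 0, 0, 0, 0, 0, -0.105, 40, 0, 0, 0, 0, 0, -0.11, 40, 0, 0, 0, 0, 0, -0.11, 40, 0, 0, 0, 0, 0, -0.11, 40, 0, 0, 0, 0, 0, -0.11, 5, 0, 0, 0, 0, 0, -0.11, 5, 0, 0, 0, 0, 0, -0.11, 5, 0, 0, 0, 0, 0, -0.11, 5, 0, 0, 0, 0, 0, -0.11, 5, 0, 0, 0, 0, 0, -0.11, 5, 0, 0, 0, 0, 0, -0.11, 5]' --force 25

```text
clock: 43.7
position: [0.4563, -0.0025, 0.1015]
ee_rot: [1.733, 2.62, 0.001]
force: [-1.0, 0.9, 5.7]
width: 0.133
gripper_force: 25.0
```

```bash
python3 - <<'E'
from h import *
st()
E
```

```text
t 43.7 pos [ 0.4563 -0.0025  0.1015] closing-axis yaw 23.02 zdir [ 0.  0. -1.] F [-1.   0.9  5.7] w 12.2 gf 25.0 j7 [-0.48  0.38  0.48  2.17 -0.29  0.65  0.6 ]
```

Call:
arm_command --deltas '[0, 0, 0.07, 0, 0, 0, 5, 0, 0, 0.14, 0, 0, 0, 5, 0, 0, 0.21, 0, 0, 0, 5, 0, 0, 0.28, 0, 0, 0, 5, 0, 0, 0.35, 0, 0, 0, 5, 0, 0, 0.42, 0, 0, 0, 5, 0, 0, 0.49, 0, 0, 0, 5, 0, 0, 0.56, 0, 0, 0, 5, 0, 0, 0.63, 0, 0, 0, 5, 0, 0, 0.7, 0, 0, 0, 5, 0, 0, 0.77, 0, 0, 0, 5, 0, 0, 0.84, 0, 0, 0, 5, 0, 0, 0.88, 0, 0, 0, 5, 0, 0, 0.906, 0, 0, 0, 5, 0, 0, 0.906, 0, 0, 0, 5, 0, 0, 0.906, 0, 0, 0, 5]'

```text
clock: 45.3
position: [0.4566, -0.0017, 0.1015]
ee_rot: [-0.397, 3.115, 0.001]
force: [0.9, 5.5, 3.9]
width: 0.126
gripper_force: 25.0
```

```bash
python3 - <<'E'
from h import *
st()
E
```

```text
t 45.3 pos [ 0.4566 -0.0017  0.1015] closing-axis yaw 104.54 zdir [ 0.001  0.001 -1.   ] F [0.9 5.5 3.9] w 11.6 gf 25.0 j7 [-0.18  0.36  0.09  2.14 -0.05  0.64  1.77]
```

Call:
arm_command --deltas '[0, 0, 0, 0, 0, 0, 40, 0, 0, 0, 0, 0, 0, 40, 0, 0, 0, 0, 0, 0, 40, 0, 0, 0, 0, 0, 0, 40, 0, 0, 0, 0, 0, 0.04, 40, 0, 0, 0, 0, 0, 0.08, 40, 0, 0, 0, 0, 0, 0.11, 40, 0, 0, 0, 0, 0, 0.11, 40]'

```text
clock: 46.1
position: [0.4583, -0.0026, 0.2149]
ee_rot: [-0.397, 3.11, -0.0]
force: [0.7, 0.0, -0.9]
width: 0.434
gripper_force: 0.0
```

Call:
arm_command --deltas '[0, 0, -0.917, 0.213, 0.0525, 0, 40, 0, 0, -0.917, 0.213, 0.0525, 0, 40, 0, 0, -0.917, 0.213, 0.0525, 0, 40, 0, 0, -0.917, 0.213, 0.0525, 0, 40, 0, 0, -0.917, 0.213, 0.0525, 0, 40, 0, 0, -0.917, 0.213, 0.0525, 0, 40, 0, 0, -0.917, 0.213, 0.0525, 0, 40, 0, 0, -0.917, 0.213, 0.0525, 0, 40, 0, 0, -0.917, 0.213, 0.0525, 0, 40, 0, 0, -0.917, 0.213, 0.0525, 0, 40, 0, 0, -0.917, 0.213, 0.0525, 0, 40, 0, 0, -0.917, 0.213, 0.0525, 0, 40]'

```text
clock: 47.3
position: [0.6688, 0.0498, 0.2105]
ee_rot: [-1.752, -2.607, 0.002]
force: [-1.0, 0.6, -0.4]
width: 0.435
gripper_force: 0.0
```

```bash
python3 - <<'E'
from h import *
st(); c,im=snap("wrist","w12.png"); cv2.imwrite("pics/w12b.png",im)
E
```

```text
t 47.3 pos [0.6688 0.0498 0.2105] closing-axis yaw 22.19 zdir [-0.001 -0.001 -1.   ] F [-1.   0.6 -0.4] w 39.9 gf 0.0 j7 [-0.43  0.56  0.44  1.52 -0.26  1.12  0.45]
```

View pics/w12b.png

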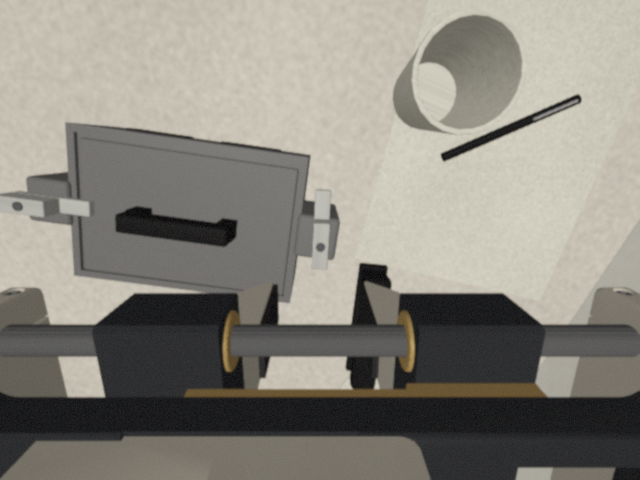

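The near button now lies across the cover (arm tip at (90,208)). The far button's grip is at (320,247), aligned with the fingers. I'll do the same there.

Call:
arm_command --deltas '[0, 0, 0, 0, 0.0005, -0.05, 40, 0, 0, 0, 0, 0.0005, -0.09, 40, 0, 0, 0, 0, 0.0005, -0.105, 40, 0, 0, 0, 0, 0.0005, -0.11, 40, 0, 0, 0, 0, 0.0005, -0.11, 40, 0, 0, 0, 0, 0.0005, -0.11, 40, 0, 0, 0, 0, 0.0005, -0.11, 5, 0, 0, 0, 0, 0.0005, -0.11, 5, 0, 0, 0, 0, 0.0005, -0.11, 5, 0, 0, 0, 0, 0.0005, -0.11, 5, 0, 0, 0, 0, 0.0005, -0.11, 5, 0, 0, 0, 0, 0.0005, -0.11, 5, 0, 0, 0, 0, 0.0005, -0.11, 5]' --force 25

```text
clock: 48.65
position: [0.6698, 0.0507, 0.1016]
ee_rot: [1.755, 2.604, 0.002]
force: [2.6, 1.5, 2.3]
width: 0.128
gripper_force: 25.0
```

```bash
python3 - <<'E'
from h import *
st()
E
```

```text
t 48.65 pos [0.6698 0.0507 0.1016] closing-axis yaw 22.04 zdir [ 0.001  0.    -1.   ] F [2.6 1.5 2.3] w 11.7 gf 25.0 j7 [-0.41  0.67  0.4   1.62 -0.31  0.91  0.49]
```

Turn by 82.3° to 104.4°, which is 0.915 of full scale.

Call:
arm_command --deltas '[0, 0, 0.07, 0, 0, 0, 5, 0, 0, 0.14, 0, 0, 0, 5, 0, 0, 0.21, 0, 0, 0, 5, 0, 0, 0.28, 0, 0, 0, 5, 0, 0, 0.35, 0, 0, 0, 5, 0, 0, 0.42, 0, 0, 0, 5, 0, 0, 0.49, 0, 0, 0, 5, 0, 0, 0.56, 0, 0, 0, 5, 0, 0, 0.63, 0, 0, 0, 5, 0, 0, 0.7, 0, 0, 0, 5, 0, 0, 0.77, 0, 0, 0, 5, 0, 0, 0.84, 0, 0, 0, 5, 0, 0, 0.89, 0, 0, 0, 5, 0, 0, 0.915, 0, 0, 0, 5, 0, 0, 0.915, 0, 0, 0, 5, 0, 0, 0.915, 0, 0, 0, 5]'

```text
clock: 50.25
position: [0.6704, 0.0523, 0.1017]
ee_rot: [-0.395, 3.113, 0.003]
force: [5.5, 5.5, -0.7]
width: 0.127
gripper_force: 25.0
```

Call:
arm_command --deltas '[0, 0, 0, 0, 0, 0, 40, 0, 0, 0, 0, 0, 0, 40, 0, 0, 0, 0, 0, 0, 40, 0, 0, 0, 0, 0, 0, 40, 0, 0, 0, 0, 0, 0.04, 40, 0, 0, 0, 0, 0, 0.08, 40, 0, 0, 0, 0, 0, 0.13, 40, 0, 0, 0, 0, 0, 0.17, 40, 0, 0, 0, 0, 0, 0.2, 40, 0, 0, 0, 0, 0, 0.2, 40]'

```text
clock: 51.25
position: [0.6709, 0.0503, 0.3067]
ee_rot: [-0.391, 3.109, -0.0]
force: [1.2, -0.5, 0.2]
width: 0.437
gripper_force: 0.0
```

```bash
python3 - <<'E'
from h import *
st(); c,im=snap("wrist","w13.png"); c2,s=snap("side","s13.png")
a=cv2.resize(im[:,:][60:400,160:480],(400,425)); b=cv2.resize(s[160:310,210:360],(400,425),interpolation=cv2.INTER_CUBIC)
cv2.imwrite("pics/w13b.png",cv2.convertScaleAbs(np.hstack([a,b]),alpha=1.4))
E
```

```text
t 51.25 pos [0.6709 0.0503 0.3067] closing-axis yaw 104.35 zdir [ 0.008  0.001 -1.   ] F [ 1.2 -0.5  0.2] w 40.1 gf 0.0 j7 [-0.17  0.47  0.03  1.36 -0.01  1.3   1.68]
```

View pics/w13b.png

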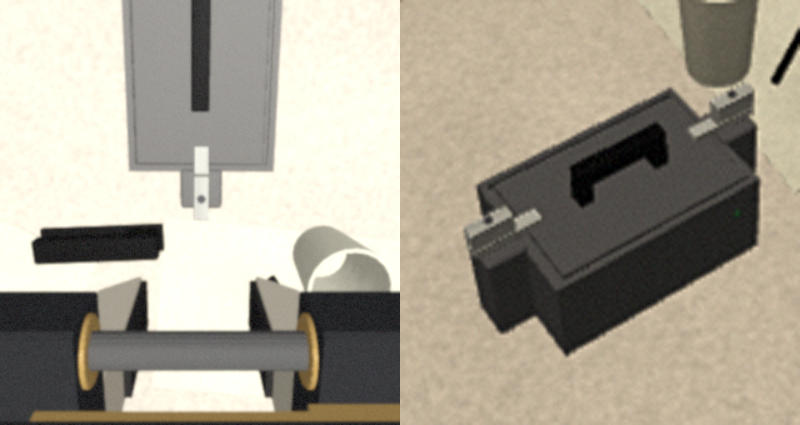

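The left view shows the far button's arm pointing straight in across the cover edge at (202,160). The right view shows the cover flat inside the lip, with both buttons across it at (525,220) and (705,128). The robot is clear, so I'm handing in.

```bash
python3 -c "
from h import *
st(); print(arm.sign_off())"
```

```text
t 51.35 pos [0.6691 0.0502 0.3016] closing-axis yaw 104.37 zdir [ 0.001  0.    -1.   ] F [-1.  -0.3 -0.3] w 40.1 gf 0.0 j7 [-0.17  0.48  0.03  1.37 -0.01  1.3   1.68]
the job is handed in; nothing more can be done
None
```

I plugged all four packs home in the wells, seated the cover flat inside the lip, turned both turnbuttons across its edge, and handed the job in at about 51 s without touching the cup, stamp or stapler; sign-off returned no verdict.

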